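# Close a spring-lid cheese mould with the hand tamper

### The arm

A 6-joint arm with a two-finger parallel gripper is mounted at the origin on the work surface. World frame = base frame: x ahead of the robot, y to its left, z up, the work surface at z = 0. Lengths are in m, angles in rad, forces in N, time in s.
With the tool pointing down it reaches from about 0.35 to 0.85 m from the base axis. Payload 8.1 kg.
Tool frame: the origin (TCP) lies between the finger pads; the fingertips stand 8 mm ahead of it and the grasp point (between the pads) lies 11 mm behind it (robot.tip_reach is the y of the fingertips in the tool frame, in m); y points along the fingers, z is the direction in which the jaws open and shut, and the axes are right-handed (so a half turn about y gives the same grasp; the last joint's range is limited). The gripper opens to 93 mm and grips with 3 to 60 N. Pads are 15 mm wide; open, the fingers measure 128 mm over their backs; the gripper's body (75 mm by 188 mm) begins 65 mm behind the grasp point.
Start: joints at [-1.423, 0.13, 1.488, -0, 1.523, -0.085], TCP at [0.138, -0.584, 0.227] pointing down, gripper open.
Joint ranges: [-2.96, 2.96], [-0.89, 2.26], [0.02, 2.5], [-1.34, 4.48], [0, 2.73], [-2.66, 2.66]. Speed limits (rad/s): [2.39, 2.39, 2.79, 3.14, 3.14, 3.14].

### API

Orientations are given as a rotation vector (axis times angle).
In Python, from plant import robot gives the robot as it stands.
- The arm moves only by the tool carry_out, never from a script. Its argument "increments" is a list of rows, each an object with "linear": the shift along the tool's x, y, z in m, a list of three; "yaw": the turn about the tool's y in rad. A call has 1 to 5 rows; each row is the pose to reach, as a shift and turn from the pose measured when the call began, along the tool's axes at that moment; what a row does not reach only later rows make up. A row lasts 1/8 s, in which the tool goes at most 62.5 mm and 10.7 degrees, less where a joint would pass 70% of its speed; a pose out of reach is approached as far as the arm can. A call with a gripper value outside its range is refused whole. "gripper" is the opening, from 0 (shut) to 1 (fully open), set as the call begins (left out, the last holds). The fingers move at their own pace and stop on an object; "newtons" is the grip in N (left out, the last holds). Time passes only in rows, so rows that repeat a pose let the fingers close. It gives the time, the measured TCP pose, the force and the opening at its end, in the units of the state.
- robot.read_state(): the state, without advancing time (a new reading comes with each control period).
- robot.read_camera(name): name is "scene" or "side" or "wrist"; returns the picture (400x640x3 uint8, blue, green, red); there is no depth.
- robot.camera_params(name): a dict with "fov_y" (degrees; the focal length in pixels is half the picture's height over the tangent of half this angle, whatever the lens; pixels are square), "cx", "cy" (the principal point, pixels), "R" (3x3) and "t" (3): a world point X has camera coordinates R X + t. Camera axes: x right, y down, z forward; pixel columns grow to the right and rows downward; lengths in m; the calibration is good to about 2 mm. A picture is of the moment at which its call begins: read the wrist's pose just before it. camera_params takes no time and is no camera call; for the wrist camera it gives the pose at the moment of the call.
- robot.close_job(): hands the job in, once; it reports no verdict.
The state is a dict: "t": time; "q": joint angles; "dq": joint speeds; "joint_torque": joint torques, N m; "tool_pos": TCP position; "orientation": TCP orientation; "force": force on the tool from outside, world axes, zero at the start; "wrist_torque": the same for the moment, N m; "opening": finger opening in m.
Only numpy, scipy, OpenCV 4.12 (cv2) and the standard library are available. Lean on these libraries where they do the work, as an engineer would, in place of code of your own. Each camera call takes 0.05 s, during which the arm holds its last target.

### The job

One of the two cheese moulds in the drip tray still has its sprung press plate standing proud and askew: take the hand tamper from its stand, set its flat foot on the white pad and press the plate slowly and squarely down until it bottoms out level, then keep leaning on it with about two kilos (20 N, never more than 40 N) for a second so that it stays down. Touch the mould only with the tamper, and then put the tamper gently back upright in its stand; leave the closed mould and everything else as they are.

Things in the scene. Friction and masses are not known exactly. Their poses are not given: they have to be found in the camera images.
- mould: The spring-lid cheese mould to close, fixed: perforated steel barrel (116 mm, rim 124 mm across) on a 160 mm foot. Origin: centre of its underside, z up; yaw varies. Three upright 8 mm rods, 71 mm from the axis, end 138 mm above the origin. On them, above the rim, rides a round steel press plate (104 mm across, ears to 77 mm) with a white flat pad, 72 mm across, on its middle: press there.
- rim (a point): centre of the mould's rim, on the axis of plate and pad, 76 mm above the mould's origin. At the start the middle of the pad's top stands 23 to 42 mm above this point, leaning by up to 7 degrees, and bottomed out 14 to 30 mm: the cheese under the springs differs in height and is not measured, so the height must be found by touch or by eye.
- press (a joint): travel of the press plate down its rods, m: 0 to 0.003 at the start, 0.012 bottomed out. Locking washers keep it at the depth where it is left (5 N friction). It takes about 5 N to start it down and 8 N near the bottom, then it stops hard.
- lean_x (a joint): lean of the press plate about the mould's own x axis, rad, 0 level. It stays as left; about 0.07 N m rights it: it lies down flat against a tamper pressed squarely on the pad
- lean_y (a joint): lean of the press plate about the mould's own y axis, rad, 0 level; stays as left, like lean_x
- done_mould: A second mould of the same kind, fixed, already closed: its plate is down and level, pad top 13 mm above its rim. Origin: centre of its underside. To be left alone.
- tamper_mid (a point): middle of the hand tamper, on its axis, 55 mm above its flat underside. 114 mm high, 0.36 to 0.56 kg: flat round steel foot 58 mm across, tapering in from 12 mm up; brass neck; dark wooden round handle, 32 mm across, straight from 36 to 104 mm above the underside. It starts upright in its stand.
- tamper: the hand tamper; origin: centre of its flat underside, z up its axis
- stand: wooden tamper stand, 100 x 100 mm, 22 mm high, fixed; origin: centre of its underside. In its top a round recess, 64 mm across and 10 mm deep, chamfered 2 mm.
- stand_floor (a point): centre of the floor of the stand's recess, where the tamper's underside rests, 12 mm above the stand's origin
- wheel_a: golden cheese wheel, 120 mm across, 55 mm high; bystander, origin under its centre
- wheel_b: pale cheese wheel, 104 mm across, 48 mm high; bystander, origin under its centre
- brush: rind brush, 200 mm long, lying; bystander
- hygrometer: small white upright hygrometer, 75 x 22 x 52 mm high; bystander, origin under its centre
- brine_jar: amber glass jar with white cap, 68 mm across, 120 mm high; bystander, origin under its centre
- steel_bowl: steel bowl, 124 mm across, 55 mm high; bystander, origin under its centre
- cheese_iron: T-handled steel cheese iron, 115 mm long, lying; bystander
There are look-alikes about, which are no part of the job. Leave any pink or purple look-alike of the tamper alone.

How it is judged:
By the outcome, as a careful person would: the job done as asked, in the order asked, and still so for the second after the job is handed in, with the robot touching nothing.
It also fails if it takes over 61 s, if anything falls off the work surface, if the arm or the gripper's body presses on something with over 40 N, if the wrist force passes 120 N, or if a joint passes its speed limit or range.

## Working session

There is one attempt and no reset: what is moved stays moved. The work goes in short steps, Python scripts to look and compute and a tool call to move; the robot and the scene stay as the last step left them, time stands still between calls to the robot, and variables do not carry over. Pictures are saved under pics/ and viewed, and the job is handed in when it is done.

Besides the shell and the picture viewer there is one more tool, called as name([rows], argument=value, ...), one row to a line, values as JSON. carry_out: Moves the arm, as the interface text tells. Its arguments: {"type":"object","properties":{"increments":{"type":"array","items":{"type":"object","properties":{"linear":{"type":"array","items":{"type":"number"}},"yaw":{"type":"number"}}}},"gripper":{"type":"number"},"newtons":{"type":"number"}},"required":["increments"]}

```bash
ls; mkdir -p pics; python3 - <<'E'
from plant import robot
import cv2
s=robot.read_state();print(s)
for n in ["scene","side","wrist"]:
    p=robot.camera_params(n);print(n,p)
    cv2.imwrite(f"pics/{n}0.png",robot.read_camera(n))
E
```

```text
pics
{'t': 0.0, 'q': array([-1.42337550e+00,  1.31162653e-01,  1.48923218e+00,  1.94444241e-05,
        1.52299319e+00, -8.54055452e-02]), 'dq': array([ 0.00034976, -0.0007882 , -0.00016002, -0.00181424, -0.00060039,
       -0.00241199]), 'joint_torque': array([-8.58559433e-04, -5.59861851e+01, -4.91752017e+01,  7.67163816e-02,
        3.58565210e-02, -1.60445466e-04]), 'tool_pos': array([ 0.13838401, -0.58327536,  0.2256124 ]), 'orientation': array([-0.24538322,  2.09991107, -2.09611924]), 'force': array([-0.45244065, -0.25555911, -0.0605021 ]), 'wrist_torque': array([-0.00919614, -0.0590362 ,  0.00986197]), 'opening': 0.09268258857127225}
scene {'fov_y': 46.63032891964558, 'cx': 313.6898775098746, 'cy': 193.10103438754885, 'R': array([[-0.38863092,  0.92129955, -0.01315865],
       [ 0.76293779,  0.31375634, -0.56522817],
       [-0.51661584, -0.22970438, -0.82482966]]), 't': array([ 0.19754628, -0.33299374,  1.72522282])}
side {'fov_y': 47.536295025774635, 'cx': 320.3861104172497, 'cy': 201.85383889732017, 'R': array([[-0.88160264, -0.47176277, -0.01471979],
       [-0.26803065,  0.526063  , -0.80710426],
       [ 0.38850528, -0.70759989, -0.59022541]]), 't': array([0.45559653, 0.20331922, 1.1171294 ])}
wrist {'fov_y': 70.05631374854077, 'cx': 320.921788811935, 'cy': 199.44774180564053, 'R': array([[ 0.23053677, -0.97306248, -0.0014833 ],
       [-0.94376168, -0.2239656 ,  0.24321452],
       [-0.23699513, -0.05467001, -0.96997139]]), 't': array([-0.59959577, -0.0282512 ,  0.3882843 ])}
```

View pics/scene0.png

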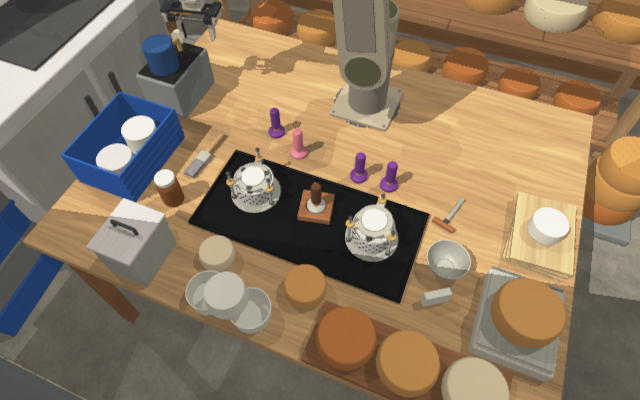

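View pics/side0.png

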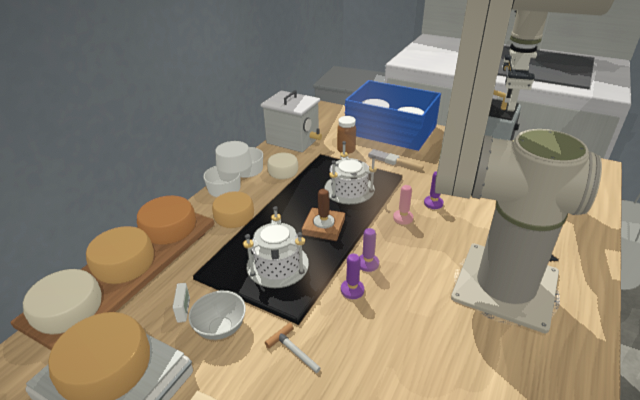

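View pics/wrist0.png

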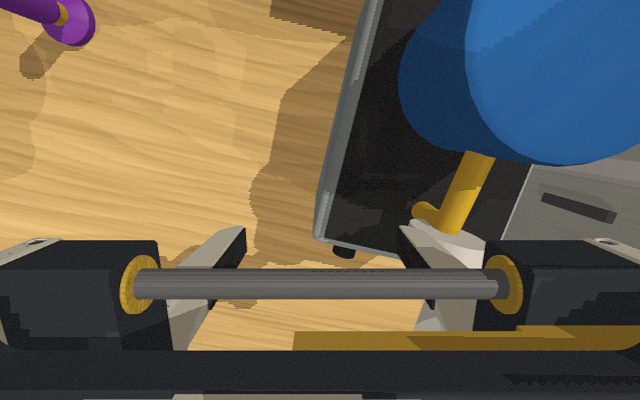

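The scene view shows the tray with mould A at about (255,182), the tamper in its wooden stand at (316,203), and mould B at (373,228). Four purple or pink look-alike tampers are at (276,124), (298,143), (359,166) and (391,176). Next I'll enlarge crops.

```bash
cat > h.py <<'E'
import numpy as np,cv2
from scipy.optimize import least_squares
from plant import robot
def K(p,h=400):
    f=h/2/np.tan(np.radians(p['fov_y']/2)); return f,p['cx'],p['cy']
def proj(p,X):
    X=np.atleast_2d(X);c=X@np.array(p['R']).T+p['t'];f,cx,cy=K(p)
    return np.c_[cx+f*c[:,0]/c[:,2],cy+f*c[:,1]/c[:,2]]
def ray(p,uv):
    f,cx,cy=K(p);d=np.array([(uv[0]-cx)/f,(uv[1]-cy)/f,1]);R=np.array(p['R'])
    return -R.T@p['t'],R.T@d
def atz(p,uv,z):
    o,d=ray(p,uv);return o+d*(z-o[2])/d[2]
def tri(obs):
    A=np.zeros((3,3));b=np.zeros(3)
    for p,uv in obs:
        o,d=ray(p,uv);d/=np.linalg.norm(d);M=np.eye(3)-np.outer(d,d);A+=M;b+=M@o
    X=np.linalg.solve(A,b);return X,[proj(p,X)[0]-uv for p,uv in obs]
def crop(img,x0,y0,w,h,s,fn):
    cv2.imwrite(fn,cv2.resize(img[y0:y0+h,x0:x0+w],None,fx=s,fy=s,interpolation=cv2.INTER_CUBIC))
E
python3 - <<'E'
from h import *
s=cv2.imread('pics/scene0.png');d=cv2.imread('pics/side0.png')
a=[cv2.resize(s[140:270,215:415],(800,520),interpolation=2)]
cv2.imwrite('pics/c1.png',a[0])
crop(d,230,140,160,150,5,'pics/c2.png')
c=cv2.imread('pics/c2.png');cv2.imwrite('pics/c2.png',cv2.resize(d[140:290,230:390],(640,600),interpolation=2))
E
```

```text
(no output)
```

View pics/c1.png

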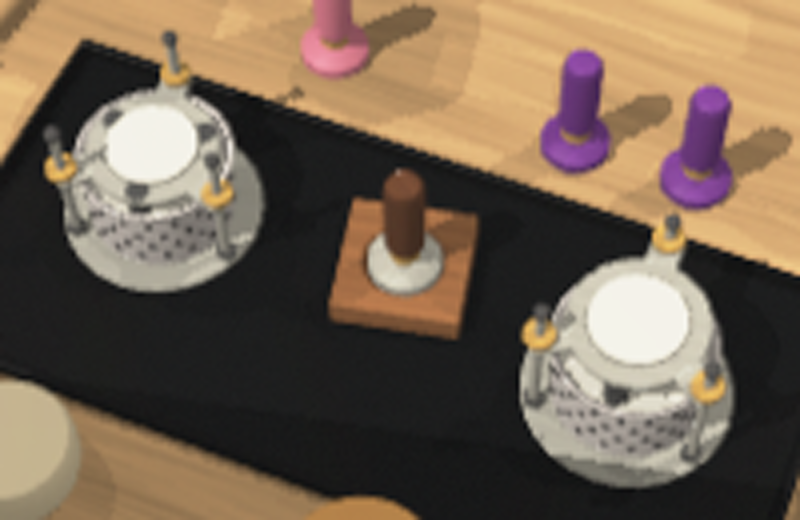

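View pics/c2.png

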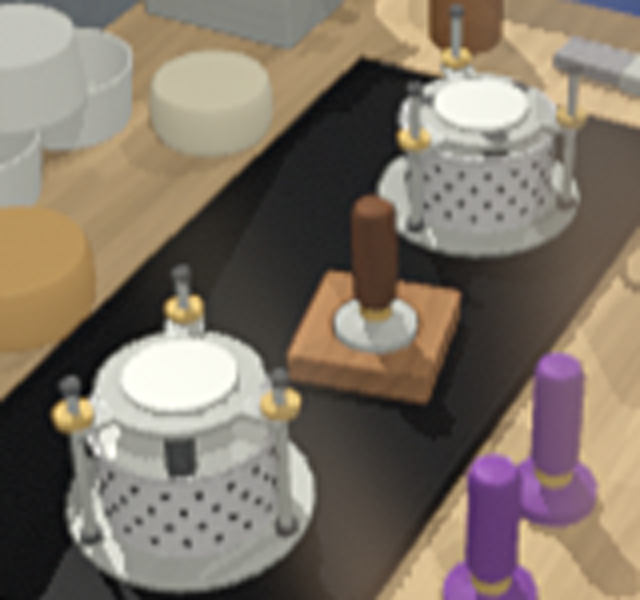

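```bash
python3 - <<'E'
from h import *
S=robot.camera_params('scene');D=robot.camera_params('side')
s=lambda u,v:np.array([215+u/4,140+v/4]);d=lambda u,v:np.array([230+u/4,140+v/4])
def t(n,a,b):
    X,r=tri([(S,s(*a)),(D,d(*b))]);print(n,X.round(4),np.round(r,1).tolist())
    return X
t('hand top',(404,178),(374,205))
t('foot',(405,265),(376,325))
sc=[(672,222),(542,313),(711,370)];sd=[(181,271),(70,384),(281,376)]
import itertools
for i in range(3):
    for j in range(3): t(f'B{i}{j}',sc[i],sd[j])
t('padB',(638,320),(180,376))
sc=[(170,38),(52,132),(212,160)];sd=[(456,12),(415,90),(573,70)]
for i in range(3):
    for j in range(3): t(f'A{i}{j}',sc[i],sd[j])
t('padA',(152,145),(481,104))
E
```

```text
hand top [0.4991 0.0066 0.1284] [[0.4, 0.9], [0.8, -0.7]]
foot [0.502  0.006  0.0201] [[-0.1, -0.2], [-0.2, 0.1]]
B00 [0.5151 0.2098 0.2042] [[0.9, 1.5], [1.6, -1.2]]
B01 [0.5284 0.2452 0.1779] [[10.8, 14.9], [17.0, -13.6]]
B02 [0.4626 0.1984 0.1331] [[0.0, 0.0], [0.0, -0.0]]
B10 [0.5707 0.1392 0.1346] [[0.0, 0.1], [0.1, -0.1]]
B11 [0.5861 0.1775 0.1044] [[10.4, 14.6], [15.5, -12.4]]
B12 [0.5164 0.121  0.0499] [[-0.9, -1.5], [-1.6, 1.2]]
B20 [0.5552 0.2285 0.1694] [[-8.3, -14.6], [-16.0, 10.2]]
B21 [0.5694 0.2614 0.1338] [[0.2, 0.3], [0.3, -0.2]]
B22 [0.5041 0.2189 0.0952] [[-8.9, -16.3], [-18.4, 11.8]]
padB [0.5343 0.1999 0.1071] [[0.1, 0.2], [0.2, -0.2]]
A00 [ 0.51   -0.1642  0.2016] [[2.4, 5.5], [4.2, -4.3]]
A01 [ 0.5131 -0.1506  0.1687] [[7.3, 14.8], [11.3, -12.0]]
A02 [ 0.4467 -0.212   0.1318] [[0.2, 0.5], [0.4, -0.4]]
A10 [ 0.5627 -0.2513  0.1334] [[0.3, 0.6], [0.5, -0.5]]
A11 [ 0.5668 -0.2394  0.0947] [[5.2, 10.5], [7.8, -7.9]]
A12 [ 0.4977 -0.3101  0.0521] [[-1.9, -4.7], [-3.7, 3.4]]
A20 [ 0.536  -0.1405  0.1712] [[-3.7, -9.4], [-7.6, 6.6]]
A21 [ 0.539  -0.1309  0.1324] [[0.1, 0.3], [0.3, -0.2]]
A22 [ 0.4749 -0.1838  0.102 ] [[-5.2, -14.7], [-12.4, 10.3]]
padA [ 0.5163 -0.1983  0.089 ] [[0.0, 0.1], [0.1, -0.1]]
```

The two rod-top fits agree with the known geometry. Mould B has its axis at (0.534, 0.200) and its pad about 31 mm above the rim, leaning, so it is the one to close. Mould A's pad is 13 mm above its rim, so A is the closed one. The tamper (brown handle, steel foot, in the stand) is at (0.501, 0.0065). The purple and pink ones are decoys.

```bash
cat >> h.py <<'E'
from scipy.spatial.transform import Rotation as Ro
def to(target,s=None):
    s=s or robot.read_state();R=Ro.from_rotvec(s['orientation']).as_matrix()
    print('t',round(s['t'],2),'pos',s['tool_pos'].round(4),'F',s['force'].round(2),'T',s['wrist_torque'].round(2),'op',round(s['opening'],4),'q',s['q'].round(2))
    print('axes x',R[:,0].round(4),'y',R[:,1].round(4),'z',R[:,2].round(4))
    print('lin',(R.T@(np.array(target)-s['tool_pos'])).round(4))
E
python3 -c "
from h import *
to([.5,.0065,.32])"
```

```text
t 0.15 pos [ 0.1384 -0.5834  0.2258] F [0.62 1.06 0.74] T [-0.01  0.04 -0.  ] op 0.0932 q [-1.42  0.13  1.49 -0.    1.52 -0.09]
axes x [-9.730e-01 -2.307e-01 -1.000e-04] y [-2.0e-04  1.4e-03 -1.0e+00] z [ 0.2307 -0.973  -0.0014]
lin [-0.488  -0.0934 -0.4907]
```

carry_out([
  {"linear":[0,-0.05,0]},
  {"linear":[0,-0.095,0]},
  {"linear":[-0.06,-0.095,-0.06]},
  {"linear":[-0.1,-0.095,-0.1]},
  {"linear":[-0.14,-0.095,-0.14]},
], gripper=1)

```text
$.increments[0]: bad value
```

```bash
python3 -c "
from h import *
to([.5,.0065,.32])"
```

```text
t 0.15 pos [ 0.1384 -0.5834  0.2258] F [0.62 1.06 0.74] T [-0.01  0.04 -0.  ] op 0.0932 q [-1.42  0.13  1.49 -0.    1.52 -0.09]
axes x [-9.730e-01 -2.307e-01 -1.000e-04] y [-2.0e-04  1.4e-03 -1.0e+00] z [ 0.2307 -0.973  -0.0014]
lin [-0.488  -0.0934 -0.4907]
```

Perhaps yaw is required.

carry_out([
  {"linear":[0,-0.05,0],"yaw":0},
  {"linear":[0,-0.095,0],"yaw":0},
  {"linear":[-0.06,-0.095,-0.06],"yaw":0},
  {"linear":[-0.1,-0.095,-0.1],"yaw":0},
  {"linear":[-0.14,-0.095,-0.14],"yaw":0},
], gripper=1)

```text
t: 0.78
tool_pos: [0.2374, -0.4223, 0.3207]
orientation: [-0.244, 2.1, -2.096]
force: [1.6, 0.0, 0.1]
opening: 0.0931
```

```bash
python3 -c "
from h import *
to([.5,.0065,.32])"
```

```text
t 0.78 pos [ 0.2374 -0.4223  0.3207] F [1.59 0.01 0.15] T [-0.01 -0.01 -0.05] op 0.0931 q [-1.16 -0.2   1.64  0.    1.7   0.17]
axes x [-9.732e-01 -2.300e-01 -3.000e-04] y [-1.0e-04  1.8e-03 -1.0e+00] z [ 0.23   -0.9732 -0.0018]
lin [-0.3542  0.0015 -0.3569]
```

carry_out([
  {"linear":[-0.044,0,-0.044],"yaw":0},
  {"linear":[-0.088,0,-0.088],"yaw":0},
  {"linear":[-0.132,0,-0.132],"yaw":0},
  {"linear":[-0.176,0,-0.176],"yaw":0},
  {"linear":[-0.22,0,-0.22],"yaw":0},
])

```text
t: 1.4
tool_pos: [0.4013, -0.156, 0.3211]
orientation: [-0.244, 2.1, -2.097]
force: [0.1, -1.0, -0.2]
opening: 0.0928
```

```bash
python3 -c "
from h import *
to([.5,.0065,.25])"
```

```text
t 1.4 pos [ 0.4013 -0.156   0.3211] F [ 0.08 -0.96 -0.16] T [ 0.01 -0.02  0.  ] op 0.0928 q [-0.49 -0.36  1.77  0.    1.73  0.85]
axes x [-9.732e-01 -2.298e-01 -7.000e-04] y [ 3.0e-04  1.5e-03 -1.0e+00] z [ 0.2298 -0.9732 -0.0014]
lin [-0.1333  0.0714 -0.1354]
```

carry_out([
  {"linear":[-0.044,0.01,-0.045],"yaw":0},
  {"linear":[-0.088,0.03,-0.09],"yaw":0},
  {"linear":[-0.133,0.05,-0.135],"yaw":0},
  {"linear":[-0.133,0.071,-0.135],"yaw":0},
  {"linear":[-0.133,0.071,-0.135],"yaw":0},
])

```text
t: 2.02
tool_pos: [0.4984, 0.0072, 0.2478]
orientation: [-0.252, 2.102, -2.097]
force: [0.2, -0.5, 0.2]
opening: 0.0928
```

```bash
python3 -c "
from h import *
for n in ['scene','side','wrist']: cv2.imwrite('pics/%s1.png'%n,robot.read_camera(n))
to([.5005,.0065,.079])
p=robot.camera_params('wrist')
print(proj(p,[[.5005,.0065,.126],[.5005,.0065,.012],[.534,.2,.107]]))"
```

```text
t 2.17 pos [0.4999 0.0053 0.2515] F [-0.41 -0.42  0.49] T [ 0.06 -0.03 -0.01] op 0.093 q [-0.09 -0.15  1.73  0.    1.57  1.25]
axes x [-0.9735 -0.2289 -0.0017] y [ 0.0014  0.0012 -1.    ] z [ 2.289e-01 -9.735e-01 -8.000e-04]
lin [-0.0006  0.1725 -0.0009]
[[319.56008735 195.00193764]
 [319.98843147 176.60018626]
 [141.77472121 117.06404415]]
```

View pics/wrist1.png

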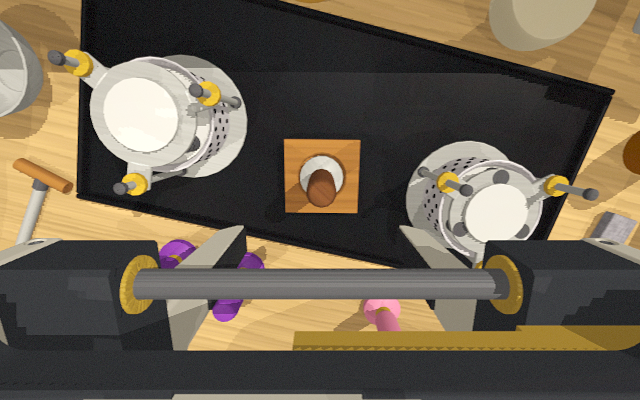

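```bash
python3 -c "
from h import *
i=cv2.imread('pics/wrist1.png');crop(i,270,130,100,90,6,'pics/w1c.png')"
```

```text
(no output)
```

View pics/w1c.png

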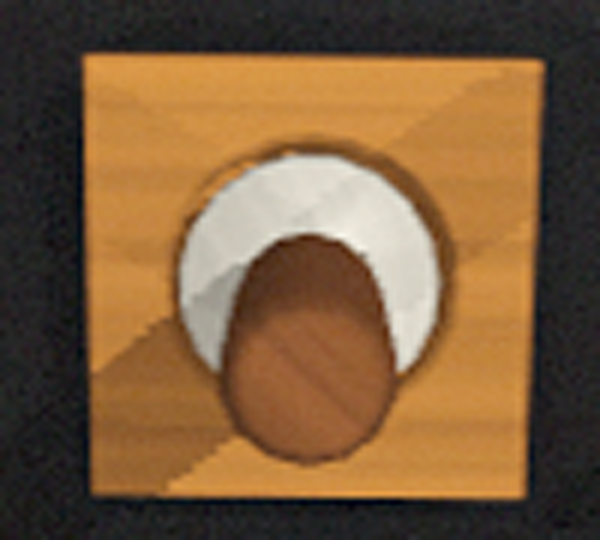

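```bash
python3 -c "
from h import *
p=robot.camera_params('wrist')
print('top',atz(p,(321.7,193.3),.124),'foot',atz(p,(321.5,176.7),.022))
for c in [(83,55),(545,60),(527,497),(92,497)]: print(atz(p,(270+c[0]/6,130+c[1]/6),.022))
cs=np.array([(83,55),(545,60),(527,497),(92,497)])
print(np.mean([atz(p,(270+c[0]/6,130+c[1]/6),.022) for c in cs],0))
print('padB',atz(p,(143,115),.107))
"
```

```text
top [0.50228413 0.00468154 0.124     ] foot [0.50246208 0.00479504 0.022     ]
[0.5399959  0.06495965 0.022     ]
[ 0.56231109 -0.03473695  0.022     ]
[ 0.46400591 -0.05698367  0.022     ]
[0.44056157 0.04270895 0.022     ]
[0.50171862 0.003987   0.022     ]
padB [0.53631449 0.19895212 0.107     ]
```

carry_out([
  {"linear":[-0.002,0.035,0.001],"yaw":0},
  {"linear":[-0.002,0.075,0.001],"yaw":0},
  {"linear":[-0.002,0.11,0.001],"yaw":0},
  {"linear":[-0.002,0.125,0.001],"yaw":0},
  {"linear":[-0.002,0.125,0.001],"yaw":0},
])

```text
t: 2.8
tool_pos: [0.5021, 0.0043, 0.1268]
orientation: [-0.241, 2.1, -2.098]
force: [0.0, 0.2, 0.9]
opening: 0.0929
```

```bash
python3 -c "
from h import *
to([.502,.005,.079])
cv2.imwrite('pics/wrist2.png',robot.read_camera('wrist'))
p=robot.camera_params('wrist')
print(proj(p,[[.502,.005,.126]]))"
```

```text
t 2.8 pos [0.5021 0.0043 0.1268] F [0.04 0.21 0.92] T [ 0.03 -0.01 -0.03] op 0.0929 q [-0.09 -0.07  1.87  0.    1.33  1.25]
axes x [-0.9737 -0.2279 -0.0013] y [ 0.001   0.0011 -1.    ] z [ 2.279e-01 -9.737e-01 -9.000e-04]
lin [-0.      0.0478 -0.0007]
[[318.83765299 244.54183297]]
```

View pics/wrist2.png

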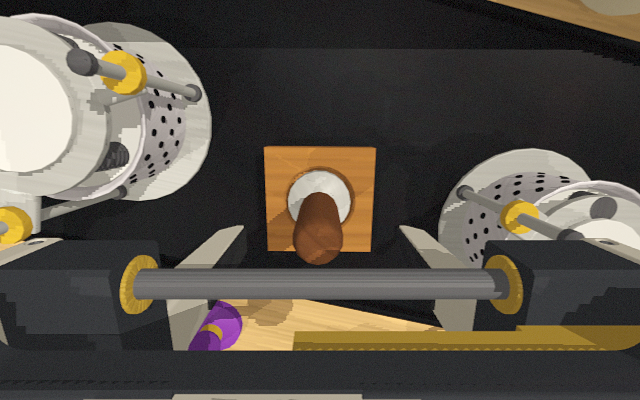

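The handle top at (319,243) sits where predicted (319,244.5), so I'll descend and grip.

carry_out([
  {"linear":[0,0.018,-0.0007],"yaw":0},
  {"linear":[0,0.036,-0.0007],"yaw":0},
  {"linear":[0,0.047,-0.0007],"yaw":0},
  {"linear":[0,0.047,-0.0007],"yaw":0},
  {"linear":[0,0.047,-0.0007],"yaw":0},
])

```text
t: 3.48
tool_pos: [0.5031, 0.0051, 0.0811]
orientation: [-0.239, 2.099, -2.097]
force: [-0.5, -0.0, -0.2]
opening: 0.0929
```

carry_out([
  {"linear":[0,0,0],"yaw":0},
  {"linear":[0,0,0],"yaw":0},
  {"linear":[0,0,0],"yaw":0},
  {"linear":[0,0,0],"yaw":0},
  {"linear":[0,0,0],"yaw":0},
], gripper=0, newtons=40)

```text
t: 4.1
tool_pos: [0.5031, 0.0051, 0.0811]
orientation: [-0.239, 2.099, -2.097]
force: [-0.2, -0.7, 0.1]
opening: 0.0479
```

```bash
python3 -c "
from h import *
to([.502,.005,.25])"
```

```text
t 4.1 pos [0.5031 0.0051 0.0811] F [-0.17 -0.73  0.12] T [-0.01  0.02  0.01] op 0.0479 q [-0.09 -0.01  1.91  0.    1.24  1.25]
axes x [-0.9736 -0.2282 -0.0032] y [ 3.1e-03  9.0e-04 -1.0e+00] z [ 2.282e-01 -9.736e-01 -2.000e-04]
lin [ 0.0005 -0.1689 -0.0002]
```

carry_out([
  {"linear":[0,0,0],"yaw":0},
  {"linear":[0,0,0],"yaw":0},
  {"linear":[0,0,0],"yaw":0},
  {"linear":[0,0,0],"yaw":0},
  {"linear":[0,0,0],"yaw":0},
])

```text
t: 4.72
tool_pos: [0.503, 0.0052, 0.081]
orientation: [-0.24, 2.099, -2.097]
force: [-0.9, 2.8, 0.3]
opening: 0.0313
```

```bash
python3 -c "
from h import *
to([.502,.005,.25])"
```

```text
t 4.72 pos [0.503  0.0052 0.081 ] F [-0.94  2.8   0.26] T [0.39 0.09 0.01] op 0.0313 q [-0.09 -0.01  1.91  0.    1.24  1.25]
axes x [-0.9736 -0.2282 -0.003 ] y [ 0.0028  0.0012 -1.    ] z [ 2.282e-01 -9.736e-01 -5.000e-04]
lin [ 5.00e-04 -1.69e-01 -1.00e-04]
```

carry_out([
  {"linear":[0,-0.005,0],"yaw":0},
  {"linear":[0,-0.015,0],"yaw":0},
  {"linear":[0,-0.03,0],"yaw":0},
  {"linear":[0,-0.05,0],"yaw":0},
  {"linear":[0,-0.05,0],"yaw":0},
], newtons=60)

```text
t: 5.35
tool_pos: [0.5047, 0.005, 0.1339]
orientation: [-0.234, 2.096, -2.096]
force: [1.4, 0.4, -3.4]
opening: 0.0313
```

```bash
python3 -c "
from h import *
to([.535,.2,.25])"
```

```text
t 5.35 pos [0.5047 0.005  0.1339] F [ 1.41  0.41 -3.38] T [-0.04 -0.01  0.04] op 0.0313 q [-0.09 -0.07  1.87  0.    1.34  1.25]
axes x [-0.9736 -0.2282 -0.0077] y [ 7.7e-03  7.0e-04 -1.0e+00] z [ 0.2282 -0.9736  0.0011]
lin [-0.0749 -0.1158 -0.1828]
```

carry_out([
  {"linear":[0,-0.04,0],"yaw":0},
  {"linear":[0,-0.085,0],"yaw":0},
  {"linear":[0,-0.125,0],"yaw":0},
  {"linear":[-0.015,-0.13,-0.03],"yaw":0},
  {"linear":[-0.03,-0.13,-0.07],"yaw":0},
])

```text
t: 5.98
tool_pos: [0.5177, 0.08, 0.2649]
orientation: [-0.23, 2.096, -2.097]
force: [-0.8, -0.6, -4.0]
opening: 0.0313
```

```bash
python3 -c "
from h import *
to([.535,.2,.25])"
```

```text
t 5.97 pos [0.5177 0.08   0.2649] F [-0.83 -0.63 -4.01] T [-0.   -0.08 -0.  ] op 0.0313 q [ 0.06 -0.1   1.65 -0.    1.58  1.4 ]
axes x [-0.9741 -0.2261 -0.0096] y [ 9.8e-03  5.0e-04 -1.0e+00] z [ 0.2261 -0.9741  0.0017]
lin [-0.0439  0.0151 -0.113 ]
```

carry_out([
  {"linear":[-0.018,0.0,-0.045],"yaw":0},
  {"linear":[-0.033,0.0,-0.085],"yaw":0},
  {"linear":[-0.044,0,-0.113],"yaw":0},
  {"linear":[-0.044,0,-0.113],"yaw":0},
  {"linear":[-0.044,0,-0.113],"yaw":0},
])

```text
t: 6.6
tool_pos: [0.5348, 0.1995, 0.2645]
orientation: [-0.231, 2.095, -2.098]
force: [0.1, 0.4, -3.9]
opening: 0.0311
```

```bash
python3 -c "
from h import *
to([.535,.2,.2])
for n in ['scene','side','wrist']: cv2.imwrite('pics/%s3.png'%n,robot.read_camera(n))
s=cv2.imread('pics/scene3.png');d=cv2.imread('pics/side3.png')
a=cv2.resize(s[170:270,315:435],(480,400),interpolation=2);b=cv2.resize(d[140:290,220:320],(400,600),interpolation=2)
crop(s,315,130,120,140,4,'pics/s3c.png');crop(d,220,140,120,150,4,'pics/d3c.png')
p=robot.camera_params('wrist')
print(proj(p,[[.534,.2,.107]]))
"
```

```text
t 6.6 pos [0.5348 0.1995 0.2645] F [ 0.13  0.43 -3.86] T [-0.04  0.01  0.  ] op 0.0311 q [ 0.27  0.03  1.53 -0.    1.58  1.61]
axes x [-0.974  -0.2263 -0.0086] y [ 8.9e-03 -3.0e-04 -1.0e+00] z [ 0.2263 -0.9741  0.0023]
lin [ 0.0002  0.0645 -0.0006]
[[319.15157339 190.99967245]]
```

View pics/wrist3.png

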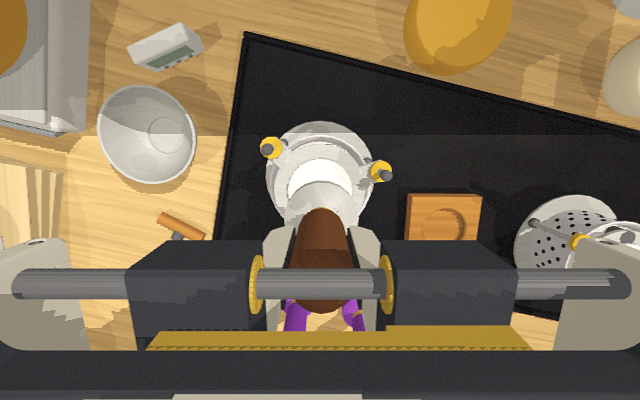

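View pics/s3c.png

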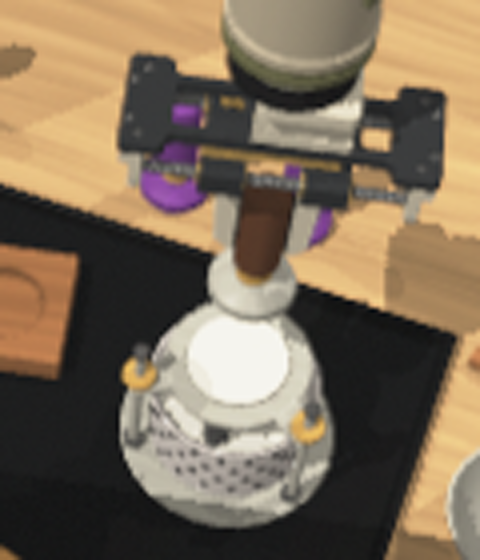

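View pics/d3c.png

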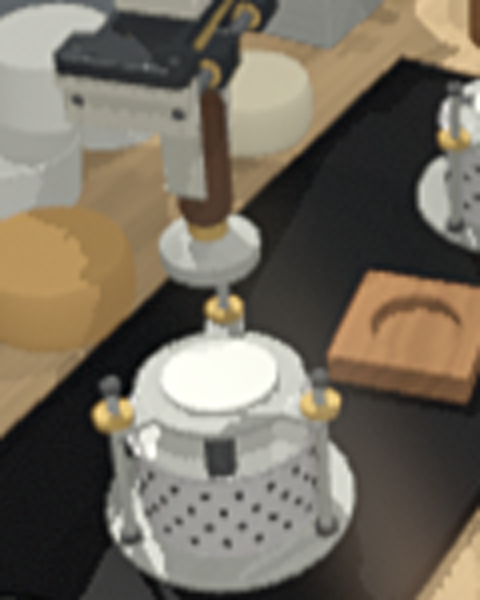

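```bash
python3 -c "
from h import *
s=robot.read_state();R=Ro.from_rotvec(s['orientation']).as_matrix()
o=s['tool_pos']+R[:,1]*.069
th=np.linspace(0,2*np.pi,60)
for n,x0,y0,w,h in [('scene',350,165,60,60),('side',240,150,70,60)]:
    p=robot.camera_params(n);i=cv2.imread('pics/%s3.png'%n);k=8
    c=cv2.resize(i[y0:y0+h,x0:x0+w],None,fx=k,fy=k,interpolation=2)
    def dr(P,col):
        q=((proj(p,P)-[x0,y0]+.5)*k).astype(int);cv2.polylines(c,[q],False,col,1)
    dr(o+.029*np.c_[np.cos(th),np.sin(th)]@R[:,[0,2]].T,(0,0,255))
    dr(o-.0*R[:,1]+np.outer([0,.1],-R[:,1]),(0,255,0))
    dr(np.array([.534,.2,.107])+.036*np.c_[np.cos(th),np.sin(th),0*th],(255,0,0))
    cv2.imwrite('pics/ov_%s.png'%n,c)
"
```

```text
(no output)
```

View pics/ov_scene.png

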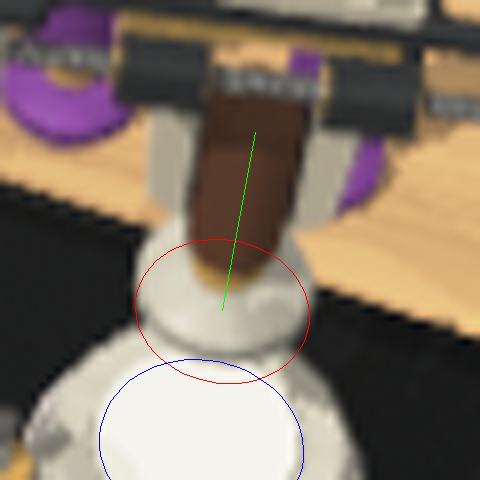

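View pics/ov_side.png

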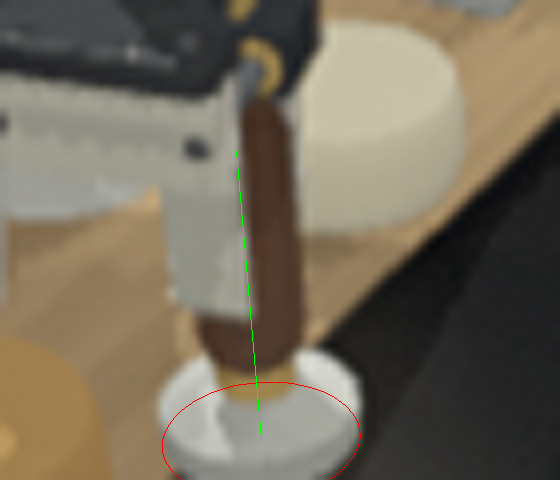

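```bash
python3 -c "
from h import *
s=robot.read_state();R=Ro.from_rotvec(s['orientation']).as_matrix()
th=np.linspace(0,2*np.pi,60)
out=[]
for n,x0,y0,w,h in [('scene',350,155,60,70),('side',240,160,60,70)]:
    p=robot.camera_params(n);i=cv2.imread('pics/%s3.png'%n);k=8
    c=cv2.resize(i[y0:y0+h,x0:x0+w],None,fx=k,fy=k,interpolation=2);c=cv2.convertScaleAbs(c,alpha=1.0)
    def dr(P,col):
        q=((proj(p,P)-[x0,y0]+.5)*k).astype(int);cv2.polylines(c,[q],False,col,1)
    for d,r,col in [(.069,.029,(0,0,255)),(.057,.029,(0,0,255)),(.033,.016,(0,255,0)),(-.035,.016,(0,255,0)),(.009,.0,(255,0,255))]:
        dr(s['tool_pos']+R[:,1]*d+r*np.c_[np.cos(th),np.sin(th)]@R[:,[0,2]].T,col)
    dr(np.array([.534,.2,.107])+.036*np.c_[np.cos(th),np.sin(th),0*th],(255,0,0))
    out.append(c)
cv2.imwrite('pics/ov2.png',cv2.resize(np.hstack(out),None,fx=.83,fy=.83))
"
```

```text
(no output)
```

View pics/ov2.png

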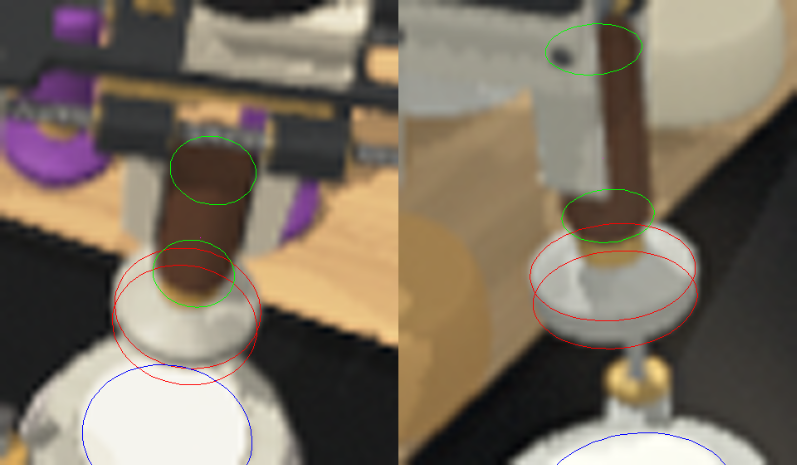

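carry_out([
  {"linear":[0.001,0.02,0],"yaw":0},
  {"linear":[0.001,0.04,0],"yaw":0},
  {"linear":[0.001,0.055,0],"yaw":0},
  {"linear":[0.001,0.069,0],"yaw":0},
  {"linear":[0.001,0.069,0],"yaw":0},
])

```text
t: 7.38
tool_pos: [0.5338, 0.1985, 0.1941]
orientation: [-0.232, 2.097, -2.1]
force: [-0.1, 0.2, -4.0]
opening: 0.0313
```

```bash
python3 -c "
from h import *
to([.5338,.2,.18])"
```

```text
t 7.38 pos [0.5338 0.1985 0.1941] F [-0.12  0.17 -4.04] T [ 0.03 -0.01 -0.01] op 0.0313 q [ 0.27  0.06  1.62 -0.    1.45  1.61]
axes x [-0.9744 -0.2249 -0.0065] y [ 6.8e-03 -6.0e-04 -1.0e+00] z [ 0.2249 -0.9744  0.0021]
lin [-0.0003  0.0141 -0.0015]
```

carry_out([
  {"linear":[0,0.002,-0.001],"yaw":0},
  {"linear":[0,0.004,-0.0015],"yaw":0},
  {"linear":[0,0.006,-0.0015],"yaw":0},
  {"linear":[0,0.008,-0.0015],"yaw":0},
  {"linear":[0,0.009,-0.0015],"yaw":0},
])

```text
t: 8.0
tool_pos: [0.5335, 0.1999, 0.185]
orientation: [-0.232, 2.097, -2.1]
force: [0.2, 0.0, -4.4]
opening: 0.0315
```

```bash
python3 -c "
from h import *
to([.5338,.2,.18])
for n in ['scene','side']: cv2.imwrite('pics/%s4.png'%n,robot.read_camera(n))
s=cv2.imread('pics/scene4.png');d=cv2.imread('pics/side4.png')
cv2.imwrite('pics/c4.png',np.hstack([cv2.resize(i,None,fx=5,fy=5,interpolation=2) for i in (s[180:270,335:415],d[180:270,235:315])]))
"
```

```text
t 8.0 pos [0.5335 0.1999 0.185 ] F [ 0.21  0.04 -4.4 ] T [ 0.03  0.   -0.03] op 0.0315 q [ 0.27  0.07  1.63 -0.    1.44  1.61]
axes x [-0.9744 -0.2249 -0.0065] y [ 6.8e-03 -6.0e-04 -1.0e+00] z [ 0.2249 -0.9744  0.0021]
lin [-0.0003  0.005   0.    ]
```

View pics/c4.png

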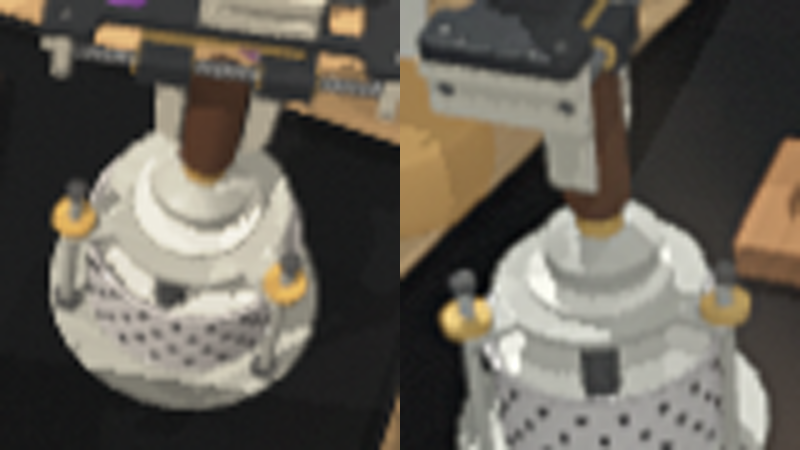

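The foot is centred over the pad, about 9 mm above it. I'll keep going down slowly, watching the force.

carry_out([
  {"linear":[0,0.001,0],"yaw":0},
  {"linear":[0,0.002,0],"yaw":0},
  {"linear":[0,0.003,0],"yaw":0},
  {"linear":[0,0.004,0],"yaw":0},
  {"linear":[0,0.005,0],"yaw":0},
])

```text
t: 8.72
tool_pos: [0.5334, 0.1999, 0.1799]
orientation: [-0.232, 2.097, -2.1]
force: [-0.1, 0.8, -4.8]
opening: 0.0312
```

carry_out([
  {"linear":[0,0.0007,0],"yaw":0},
  {"linear":[0,0.0014,0],"yaw":0},
  {"linear":[0,0.002,0],"yaw":0},
])

```text
t: 9.1
tool_pos: [0.5336, 0.2, 0.1783]
orientation: [-0.232, 2.097, -2.1]
force: [-1.3, 0.4, -0.6]
opening: 0.0314
```

carry_out([
  {"linear":[0,0.0007,0],"yaw":0},
  {"linear":[0,0.0014,0],"yaw":0},
  {"linear":[0,0.002,0],"yaw":0},
])

```text
t: 9.48
tool_pos: [0.5335, 0.2003, 0.1765]
orientation: [-0.232, 2.097, -2.099]
force: [-2.8, 0.7, 2.2]
opening: 0.031
```

```bash
python3 -c "
from h import *
to([.5338,.2,.176])"
```

```text
t 9.47 pos [0.5335 0.2003 0.1765] F [-2.76  0.74  2.16] T [ 0.36  0.68 -0.03] op 0.031 q [ 0.27  0.07  1.64 -0.    1.42  1.61]
axes x [-0.9743 -0.2251 -0.0068] y [ 7.e-03  1.e-04 -1.e+00] z [ 0.2251 -0.9743  0.0015]
lin [-0.0002  0.0005  0.0004]
```

carry_out([
  {"linear":[0,0.0007,0],"yaw":0},
  {"linear":[0,0.0014,0],"yaw":0},
  {"linear":[0,0.002,0],"yaw":0},
])

```text
t: 9.85
tool_pos: [0.5336, 0.2003, 0.1745]
orientation: [-0.232, 2.097, -2.099]
force: [-2.3, 0.4, 1.4]
opening: 0.0312
```

```bash
python3 -c "
from h import *
to([.5338,.2,.176])
for n in ['scene','side']: cv2.imwrite('pics/%s5.png'%n,robot.read_camera(n))
s=cv2.imread('pics/scene5.png');d=cv2.imread('pics/side5.png')
cv2.imwrite('pics/c5.png',np.hstack([cv2.resize(i,None,fx=5,fy=5,interpolation=2) for i in (s[180:270,335:415],d[180:270,235:315])]))
"
```

```text
t 9.85 pos [0.5336 0.2003 0.1745] F [-2.29  0.42  1.43] T [0.18 0.77 0.03] op 0.0312 q [ 0.27  0.07  1.65 -0.    1.42  1.61]
axes x [-0.9743 -0.225  -0.0069] y [ 7.e-03  1.e-04 -1.e+00] z [ 0.225  -0.9743  0.0015]
lin [-0.0002 -0.0015  0.0004]
```

View pics/c5.png

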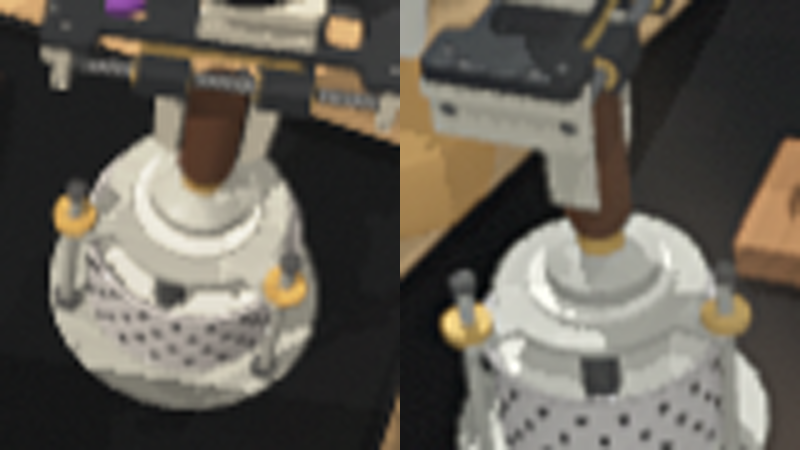

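carry_out([
  {"linear":[0,0.0007,0],"yaw":0},
  {"linear":[0,0.0014,0],"yaw":0},
  {"linear":[0,0.002,0],"yaw":0},
])

```text
t: 10.32
tool_pos: [0.5336, 0.2003, 0.1724]
orientation: [-0.232, 2.097, -2.099]
force: [-2.8, 1.5, 2.7]
opening: 0.0314
```

carry_out([
  {"linear":[0,0.0007,0],"yaw":0},
  {"linear":[0,0.0014,0],"yaw":0},
  {"linear":[0,0.002,0],"yaw":0},
])

```text
t: 10.7
tool_pos: [0.5336, 0.2003, 0.1704]
orientation: [-0.232, 2.097, -2.099]
force: [-3.8, 0.2, 2.6]
opening: 0.0314
```

```bash
python3 -c "
from h import *
to([.5338,.2,.17])"
```

```text
t 10.7 pos [0.5336 0.2003 0.1704] F [-3.84  0.15  2.57] T [0.17 0.87 0.08] op 0.0314 q [ 0.27  0.08  1.65 -0.    1.41  1.61]
axes x [-0.9743 -0.225  -0.0068] y [ 7.e-03  1.e-04 -1.e+00] z [ 0.225  -0.9744  0.0015]
lin [-0.0001  0.0004  0.0004]
```

carry_out([
  {"linear":[0.0003,0.0006,0],"yaw":0},
  {"linear":[0.0005,0.0013,0],"yaw":0},
  {"linear":[0.0005,0.002,0],"yaw":0},
])

```text
t: 11.08
tool_pos: [0.5334, 0.2003, 0.1686]
orientation: [-0.231, 2.097, -2.098]
force: [-1.4, -0.0, 3.8]
opening: 0.0311
```

carry_out([
  {"linear":[0.0,0.0005,0],"yaw":0},
  {"linear":[0.0,0.001,0],"yaw":0},
  {"linear":[0.0,0.0015,0],"yaw":0},
])

```text
t: 11.45
tool_pos: [0.5335, 0.2003, 0.1671]
orientation: [-0.231, 2.097, -2.098]
force: [-2.2, 0.4, 4.4]
opening: 0.0318
```

```bash
python3 -c "
from h import *
to([.5338,.2,.17])"
```

```text
t 11.45 pos [0.5335 0.2003 0.1671] F [-2.17  0.38  4.45] T [0.23 0.63 0.02] op 0.0318 q [ 0.27  0.08  1.65 -0.    1.4   1.61]
axes x [-0.9743 -0.225  -0.0077] y [ 7.8e-03  3.0e-04 -1.0e+00] z [ 0.225  -0.9744  0.0014]
lin [-0.0003 -0.0029  0.0004]
```

carry_out([
  {"linear":[0.0002,0.0004,0],"yaw":0},
  {"linear":[0.0003,0.0008,0],"yaw":0},
])

```text
t: 11.7
tool_pos: [0.5334, 0.2003, 0.1666]
orientation: [-0.23, 2.097, -2.098]
force: [-2.0, 0.6, 7.1]
opening: 0.0316
```

carry_out([
  {"linear":[0.0,0.0004,0],"yaw":0},
  {"linear":[0.0,0.0008,0],"yaw":0},
])

```text
t: 11.95
tool_pos: [0.5336, 0.2003, 0.1665]
orientation: [-0.23, 2.097, -2.098]
force: [-3.2, -0.1, 10.0]
opening: 0.0312
```

carry_out([
  {"linear":[0.0,0.0003,0],"yaw":0},
  {"linear":[0.0,0.0006,0],"yaw":0},
])

```text
t: 12.2
tool_pos: [0.5335, 0.2003, 0.1665]
orientation: [-0.23, 2.097, -2.098]
force: [-4.7, 0.0, 9.7]
opening: 0.0317
```

carry_out([
  {"linear":[0.0002,0.0009,0],"yaw":0},
  {"linear":[0.0002,0.001,0],"yaw":0},
])

```text
t: 12.45
tool_pos: [0.5335, 0.2003, 0.1665]
orientation: [-0.229, 2.096, -2.097]
force: [-4.4, 0.6, 10.3]
opening: 0.0316
```

```bash
python3 -c "
from h import *
to([.5338,.2,.17])"
```

```text
t 12.45 pos [0.5335 0.2003 0.1665] F [-4.37  0.58 10.32] T [ 0.03  1.19 -0.03] op 0.0316 q [ 0.27  0.08  1.66 -0.    1.4   1.61]
axes x [-0.9743 -0.2251 -0.0096] y [ 9.7e-03  7.0e-04 -1.0e+00] z [ 0.2251 -0.9743  0.0015]
lin [-0.0002 -0.0035  0.0004]
```

carry_out([
  {"linear":[0.0003,0.0015,0],"yaw":0},
  {"linear":[0.0003,0.002,0],"yaw":0},
])

```text
t: 12.7
tool_pos: [0.5336, 0.2004, 0.1664]
orientation: [-0.227, 2.096, -2.097]
force: [-6.7, -0.4, 16.5]
opening: 0.0313
```

```bash
python3 -c "
from h import *
to([.5338,.2,.17])"
```

```text
t 12.7 pos [0.5336 0.2004 0.1664] F [-6.7  -0.44 16.51] T [-0.2   1.79 -0.04] op 0.0313 q [ 0.27  0.07  1.66 -0.    1.4   1.61]
axes x [-0.9743 -0.2252 -0.011 ] y [ 0.011   0.001  -0.9999] z [ 0.2252 -0.9743  0.0015]
lin [-0.0002 -0.0036  0.0004]
```

carry_out([
  {"linear":[0.001,0.002,0],"yaw":0},
  {"linear":[0.0012,0.0024,0],"yaw":0},
  {"linear":[0.0012,0.0024,0],"yaw":0},
])

```text
t: 13.08
tool_pos: [0.5333, 0.2003, 0.1664]
orientation: [-0.225, 2.095, -2.095]
force: [-5.6, -1.0, 17.0]
opening: 0.0314
```

```bash
python3 -c "
from h import *
to([.5338,.2,.17])"
```

```text
t 13.07 pos [0.5333 0.2003 0.1664] F [-5.65 -1.02 17.04] T [-0.18  1.47  0.03] op 0.0314 q [ 0.27  0.07  1.66 -0.    1.39  1.61]
axes x [-0.9742 -0.2252 -0.0136] y [ 0.0136  0.0016 -0.9999] z [ 0.2252 -0.9743  0.0015]
lin [-0.0005 -0.0036  0.0004]
```

carry_out([
  {"linear":[0.0015,0.0029,0],"yaw":0},
  {"linear":[0.0018,0.0029,0],"yaw":0},
  {"linear":[0.0018,0.0029,0],"yaw":0},
  {"linear":[0.0018,0.0029,0],"yaw":0},
  {"linear":[0.0018,0.0029,0],"yaw":0},
])

```text
t: 13.7
tool_pos: [0.5329, 0.2002, 0.1663]
orientation: [-0.22, 2.094, -2.093]
force: [-5.2, -0.3, 17.4]
opening: 0.0315
```

carry_out([
  {"linear":[0.0018,0.0029,0],"yaw":0},
  {"linear":[0.0018,0.0029,0],"yaw":0},
  {"linear":[0.0018,0.0029,0],"yaw":0},
  {"linear":[0.0018,0.0029,0],"yaw":0},
  {"linear":[0.0018,0.0029,0],"yaw":0},
])

```text
t: 14.32
tool_pos: [0.5327, 0.2001, 0.1663]
orientation: [-0.216, 2.093, -2.09]
force: [-5.2, -0.6, 16.7]
opening: 0.0313
```

```bash
python3 -c "
from h import *
to([.5338,.2,.17])
for n in ['scene','side']: cv2.imwrite('pics/%s6.png'%n,robot.read_camera(n))
s=cv2.imread('pics/scene6.png');d=cv2.imread('pics/side6.png')
cv2.imwrite('pics/c6.png',np.hstack([cv2.resize(i,None,fx=5,fy=5,interpolation=2) for i in (s[180:270,335:415],d[180:270,235:315])]))
"
```

```text
t 14.32 pos [0.5327 0.2001 0.1663] F [-5.21 -0.62 16.71] T [-0.08  1.2   0.08] op 0.0313 q [ 0.27  0.06  1.67 -0.    1.39  1.61]
axes x [-0.9741 -0.2252 -0.0217] y [ 0.0214  0.0034 -0.9998] z [ 0.2253 -0.9743  0.0015]
lin [-0.0012 -0.0037  0.0004]
```

View pics/c6.png

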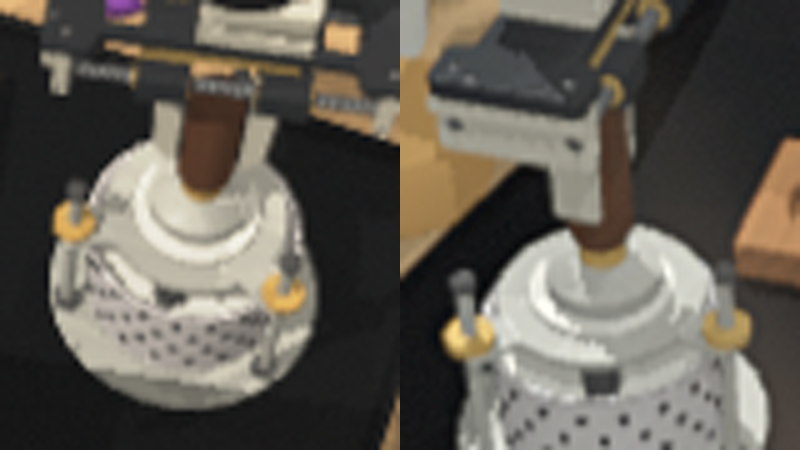

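Contact force was about 21 N for more than a second, and the plate has stopped hard. The tool has crept to a 1.2° tilt, though, because each call starts from the loaded pose. I'll lift a little, restore the tool to vertical and re-seat squarely.

carry_out([
  {"linear":[0,-0.002,0],"yaw":0},
  {"linear":[0,-0.006,0],"yaw":0},
  {"linear":[0,-0.012,0],"yaw":0},
  {"linear":[0,-0.012,0],"yaw":0},
  {"linear":[0,-0.012,0],"yaw":0},
])

```text
t: 15.05
tool_pos: [0.5323, 0.2, 0.178]
orientation: [-0.216, 2.093, -2.091]
force: [0.1, -0.2, -4.2]
opening: 0.0315
```

```bash
python3 -c "
from h import *
to([.5338,.2,.2])"
```

```text
t 15.05 pos [0.5323 0.2    0.178 ] F [ 0.14 -0.24 -4.21] T [0.03 0.06 0.03] op 0.0315 q [ 0.27  0.05  1.66 -0.    1.41  1.61]
axes x [-0.9741 -0.2252 -0.0212] y [ 0.0211  0.0032 -0.9998] z [ 0.2252 -0.9743  0.0016]
lin [-0.0019 -0.022   0.0004]
```

carry_out([
  {"linear":[0,-0.02,0],"yaw":0},
  {"linear":[0,-0.045,0],"yaw":0},
  {"linear":[0,-0.06,0],"yaw":0},
  {"linear":[0,-0.06,0],"yaw":0},
  {"linear":[0,-0.06,0],"yaw":0},
])

```text
t: 15.68
tool_pos: [0.5307, 0.1997, 0.2372]
orientation: [-0.217, 2.093, -2.091]
force: [-0.8, 0.3, -4.9]
opening: 0.0315
```

```bash
python3 -c "
from h import *
to([.5338,.2,.2])"
```

```text
t 15.68 pos [0.5307 0.1997 0.2372] F [-0.81  0.32 -4.94] T [-0.03  0.01  0.02] op 0.0315 q [ 0.27  0.02  1.59 -0.    1.52  1.61]
axes x [-0.9741 -0.2252 -0.0202] y [ 0.02    0.003  -0.9998] z [ 0.2252 -0.9743  0.0016]
lin [-0.0024  0.0373  0.0004]
```

carry_out([
  {"linear":[0,0.035,0],"yaw":0},
])

```text
t: 15.8
tool_pos: [0.5331, 0.2003, 0.2042]
orientation: [-0.212, 2.091, -2.088]
force: [1.1, 0.5, -3.8]
opening: 0.0313
```

```bash
python3 -c "
from h import *
to([.5338,.2,.2])"
```

```text
t 15.8 pos [0.5331 0.2003 0.2042] F [ 1.1   0.53 -3.81] T [ 0.03  0.01 -0.02] op 0.0313 q [ 0.27  0.03  1.63 -0.    1.45  1.61]
axes x [-0.974  -0.2252 -0.0253] y [ 0.025   0.0044 -0.9997] z [ 0.2252 -0.9743  0.0014]
lin [-0.0005  0.0042  0.0005]
```

carry_out([
  {"linear":[0,-0.06,0],"yaw":0},
])

```text
t: 15.92
tool_pos: [0.5207, 0.197, 0.2461]
orientation: [-0.249, 2.101, -2.109]
force: [1.0, 0.5, -4.4]
opening: 0.0312
```

```bash
python3 -c "
from h import *
to([.5338,.2,.2])"
```

```text
t 15.93 pos [0.5207 0.197  0.2461] F [ 0.97  0.49 -4.42] T [-0.03 -0.07 -0.  ] op 0.0312 q [ 0.27  0.01  1.57 -0.    1.56  1.61]
axes x [-0.9743 -0.2252  0.0084] y [-0.0075 -0.0047 -1.    ] z [ 0.2252 -0.9743  0.0029]
lin [-0.0138  0.046  -0.0001]
```

carry_out([
  {"linear":[-0.007,0.0,0],"yaw":0},
  {"linear":[-0.013,0.01,0],"yaw":0},
  {"linear":[-0.0135,0.03,0],"yaw":0},
  {"linear":[-0.0135,0.045,0],"yaw":0},
  {"linear":[-0.0135,0.045,0],"yaw":0},
])

```text
t: 16.55
tool_pos: [0.5319, 0.1994, 0.198]
orientation: [-0.254, 2.102, -2.112]
force: [-0.4, 0.1, -3.6]
opening: 0.0314
```

```bash
python3 -c "
from h import *
to([.5338,.2,.175])"
```

```text
t 16.55 pos [0.5319 0.1994 0.198 ] F [-0.36  0.12 -3.63] T [ 0.01 -0.02  0.04] op 0.0314 q [ 0.27  0.07  1.6  -0.    1.48  1.61]
axes x [-0.9742 -0.2252  0.0132] y [-0.0122 -0.006  -0.9999] z [ 0.2253 -0.9743  0.0031]
lin [-0.0023  0.023  -0.0002]
```

carry_out([
  {"linear":[-0.002,-0.02,0],"yaw":0},
  {"linear":[-0.002,-0.045,0],"yaw":0},
  {"linear":[-0.002,-0.06,0],"yaw":0},
  {"linear":[-0.002,-0.06,0],"yaw":0},
  {"linear":[-0.002,-0.06,0],"yaw":0},
])

```text
t: 17.18
tool_pos: [0.5343, 0.2001, 0.2575]
orientation: [-0.255, 2.102, -2.112]
force: [-0.2, 0.2, -4.7]
opening: 0.0315
```

carry_out([
  {"linear":[0,0.05,0],"yaw":0},
])

```text
t: 17.3
tool_pos: [0.5364, 0.2006, 0.2109]
orientation: [-0.245, 2.1, -2.107]
force: [1.2, 0.4, -5.6]
opening: 0.0311
```

```bash
python3 -c "
from h import *
to([.5338,.2,.185])"
```

```text
t 17.3 pos [0.5364 0.2006 0.2109] F [ 1.22  0.43 -5.61] T [ 0.02 -0.07 -0.06] op 0.0311 q [ 0.27  0.07  1.58 -0.    1.5   1.61]
axes x [-0.9743 -0.2252  0.0054] y [-0.0046 -0.0039 -1.    ] z [ 0.2252 -0.9743  0.0027]
lin [ 0.0026  0.0259 -0.0001]
```

carry_out([
  {"linear":[0.002,0.01,0],"yaw":0},
  {"linear":[0.002,0.02,0],"yaw":0},
  {"linear":[0.002,0.028,0],"yaw":0},
  {"linear":[0.002,0.031,0],"yaw":0},
  {"linear":[0.002,0.031,0],"yaw":0},
])

```text
t: 17.92
tool_pos: [0.5346, 0.2001, 0.1804]
orientation: [-0.245, 2.1, -2.106]
force: [0.0, 0.3, -4.9]
opening: 0.0311
```

```bash
python3 -c "
from h import *
to([.5338,.2,.17])"
```

```text
t 17.93 pos [0.5346 0.2001 0.1804] F [ 0.03  0.34 -4.88] T [-0.02  0.01 -0.05] op 0.0311 q [ 0.27  0.08  1.62 -0.    1.44  1.61]
axes x [-0.9743 -0.2252  0.0048] y [-0.0041 -0.0037 -1.    ] z [ 0.2252 -0.9743  0.0027]
lin [ 0.0007  0.0104 -0.0001]
```

carry_out([
  {"linear":[0.0005,0.003,0],"yaw":0},
  {"linear":[0.0005,0.006,0],"yaw":0},
  {"linear":[0.0005,0.009,0],"yaw":0},
  {"linear":[0.0005,0.011,0],"yaw":0},
  {"linear":[0.0005,0.0125,0],"yaw":0},
])

```text
t: 18.55
tool_pos: [0.534, 0.1999, 0.1677]
orientation: [-0.245, 2.1, -2.107]
force: [-0.2, -0.7, -4.6]
opening: 0.0315
```

```bash
python3 -c "
from h import *
to([.5338,.2,.166])"
```

```text
t 18.55 pos [0.534  0.1999 0.1677] F [-0.22 -0.68 -4.62] T [ 0.05 -0.03 -0.1 ] op 0.0315 q [ 0.27  0.09  1.64 -0.    1.42  1.61]
axes x [-0.9743 -0.2253  0.005 ] y [-0.0042 -0.0037 -1.    ] z [ 0.2253 -0.9743  0.0027]
lin [ 0.0002  0.0017 -0.0001]
```

carry_out([
  {"linear":[0.0,0.001,0],"yaw":0},
  {"linear":[0.0002,0.002,0],"yaw":0},
  {"linear":[0.0005,0.003,0],"yaw":0},
  {"linear":[0.0008,0.004,0],"yaw":0},
  {"linear":[0.001,0.0045,0],"yaw":0},
])

```text
t: 19.18
tool_pos: [0.5342, 0.2, 0.1663]
orientation: [-0.241, 2.099, -2.104]
force: [-5.1, -1.4, 15.6]
opening: 0.0315
```

```bash
python3 -c "
from h import *
to([.5338,.2,.166])"
```

```text
t 19.18 pos [0.5342 0.2    0.1663] F [-5.13 -1.39 15.56] T [-0.4   1.14  0.07] op 0.0315 q [ 0.27  0.09  1.64 -0.    1.41  1.61]
axes x [-0.9743 -0.2253  0.0012] y [-6.0e-04 -2.9e-03 -1.0e+00] z [ 0.2253 -0.9743  0.0027]
lin [ 0.0004  0.0003 -0.0001]
```

carry_out([
  {"linear":[0.0015,0.0034,0],"yaw":0},
  {"linear":[0.0016,0.0034,0],"yaw":0},
  {"linear":[0.0016,0.0034,0],"yaw":0},
  {"linear":[0.0016,0.0034,0],"yaw":0},
  {"linear":[0.0016,0.0034,0],"yaw":0},
])

```text
t: 19.8
tool_pos: [0.534, 0.1999, 0.1663]
orientation: [-0.236, 2.097, -2.102]
force: [-4.9, -2.8, 14.8]
opening: 0.0318
```

carry_out([
  {"linear":[0.0016,0.0034,0],"yaw":0},
  {"linear":[0.0016,0.0034,0],"yaw":0},
  {"linear":[0.0016,0.0034,0],"yaw":0},
  {"linear":[0.0016,0.0034,0],"yaw":0},
  {"linear":[0.0016,0.0034,0],"yaw":0},
])

```text
t: 20.42
tool_pos: [0.5338, 0.1999, 0.1663]
orientation: [-0.232, 2.096, -2.1]
force: [-5.5, -1.7, 15.0]
opening: 0.0315
```

```bash
python3 -c "
from h import *
to([.5338,.2,.166])"
```

```text
t 20.43 pos [0.5338 0.1999 0.1663] F [-5.47 -1.66 15.02] T [-0.36  1.27 -0.07] op 0.0315 q [ 0.27  0.08  1.65 -0.    1.4   1.61]
axes x [-0.9743 -0.2253 -0.0068] y [ 0.0072 -0.001  -1.    ] z [ 0.2253 -0.9743  0.0026]
lin [-0.0001  0.0003 -0.0001]
```

carry_out([
  {"linear":[0,-0.001,0],"yaw":0},
  {"linear":[0,-0.004,0],"yaw":0},
  {"linear":[0,-0.01,0],"yaw":0},
  {"linear":[0,-0.02,0],"yaw":0},
  {"linear":[0,-0.02,0],"yaw":0},
])

```text
t: 21.05
tool_pos: [0.5344, 0.2001, 0.1877]
orientation: [-0.23, 2.095, -2.099]
force: [0.4, -0.0, -4.1]
opening: 0.0315
```

carry_out([
  {"linear":[0,-0.02,0],"yaw":0},
  {"linear":[0,-0.05,0],"yaw":0},
  {"linear":[0,-0.078,0],"yaw":0},
  {"linear":[0,-0.078,0],"yaw":0},
  {"linear":[0,-0.078,0],"yaw":0},
])

```text
t: 21.68
tool_pos: [0.5334, 0.2001, 0.265]
orientation: [-0.23, 2.096, -2.099]
force: [-0.4, -0.1, -4.3]
opening: 0.0313
```

```bash
python3 -c "
from h import *
to([.502,.0045,.265])
for n in ['scene','side','wrist']: cv2.imwrite('pics/%s7.png'%n,robot.read_camera(n))
s=cv2.imread('pics/scene7.png');d=cv2.imread('pics/side7.png')
cv2.imwrite('pics/c7.png',np.hstack([cv2.resize(i,None,fx=5,fy=5,interpolation=2) for i in (s[175:275,335:415],d[190:290,235:315])]))
"
```

```text
t 21.68 pos [0.5334 0.2001 0.265 ] F [-0.41 -0.13 -4.28] T [0.02 0.01 0.  ] op 0.0313 q [ 0.27  0.03  1.53 -0.    1.58  1.61]
axes x [-0.9743 -0.2253 -0.0084] y [ 8.7e-03 -6.0e-04 -1.0e+00] z [ 0.2253 -0.9743  0.0025]
lin [ 7.470e-02 -1.000e-04  1.835e-01]
```

View pics/c7.png

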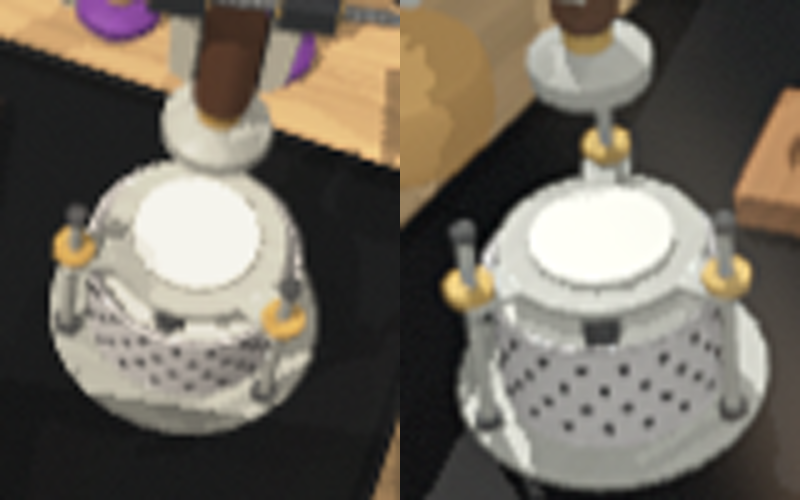

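View pics/wrist7.png

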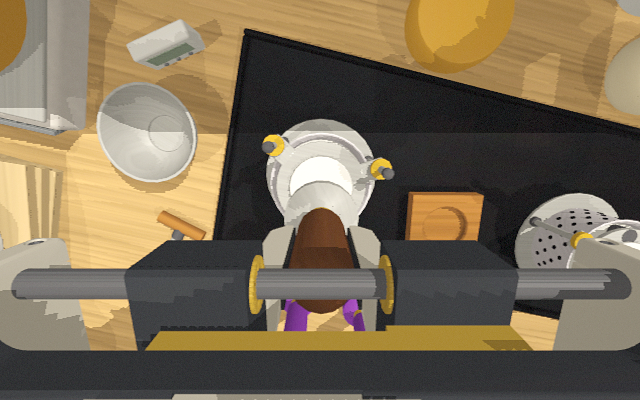

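```bash
cat > pad.py <<'E'
from h import *
def edge(fn,box):
    x0,y0,w,h=box;g=cv2.imread(fn)[y0:y0+h,x0:x0+w].min(2)
    g=cv2.resize(g,None,fx=8,fy=8,interpolation=cv2.INTER_CUBIC)
    m=(g>225).astype(np.uint8);m=cv2.morphologyEx(m,cv2.MORPH_OPEN,np.ones((15,15)))
    c=max(cv2.findContours(m,0,1)[0],key=cv2.contourArea)[:,0]
    e=cv2.fitEllipse(c);(x,y),ax,a=e
    return np.array([(x+.5)/8-.5+x0,(y+.5)/8-.5+y0]),c/8-.44+[x0,y0],np.array(ax)/8
S=robot.camera_params('scene');D=robot.camera_params('side');th=np.linspace(0,2*np.pi,200)
def fit(a,b,ba,bb,c0):
    data=[(S,)+edge(a,ba),(D,)+edge(b,bb)]
    print([d[1].round(1).tolist()+d[3].round(1).tolist() for d in data])
    def ring(v):
        R=Ro.from_rotvec([v[3],v[4],0]).as_matrix();return v[:3]+v[5]*np.c_[np.cos(th),np.sin(th),0*th]@R.T
    def res(v):
        r=[]
        for p,_,c,_ in data:
            q=proj(p,ring(v));d=np.linalg.norm(c[:,None]-q[None],axis=2);k=d.argmin(1)
            ctr=q.mean(0);sg=np.sign(np.linalg.norm(c-ctr,axis=1)-np.linalg.norm(q[k]-ctr,axis=1));r.append(d[np.arange(len(c)),k]*sg)
        return np.concatenate(r)
    o=least_squares(res,[*c0,0,0,.035],x_scale=[.01,.01,.01,.05,.05,.01],diff_step=1e-3)
    print('c',o.x[:3].round(4),'tilt deg',np.degrees(o.x[3:5]).round(2),'r',o.x[5].round(4),'rms',np.sqrt((o.fun**2).mean()).round(2))
import sys
E
python3 -c "
from pad import *
B=((345,195,60,60),(245,215,60,50));A=((230,160,45,40),(330,155,40,25))
fit('pics/scene0.png','pics/side0.png',*B,(.534,.2,.107))
fit('pics/scene7.png','pics/side7.png',*B,(.534,.2,.097))
fit('pics/scene0.png','pics/side0.png',*A,(.516,-.198,.089))
"
```

```text
[[374.0, 219.3, 20.7, 24.3], [274.3, 233.1, 16.7, 28.5]]
c [0.5349 0.1993 0.1105] tilt deg [2.29 1.3 ] r 0.0343 rms 0.53
[[374.1, 220.9, 20.4, 24.0], [274.7, 236.5, 17.9, 28.8]]
c [0.5341 0.2004 0.1007] tilt deg [-1.18 -0.13] r 0.0342 rms 0.64
[[252.4, 175.5, 17.3, 21.8], [349.6, 165.3, 11.2, 22.2]]
c [ 0.5166 -0.1994  0.0918] tilt deg [ 0.61 -0.06] r 0.0337 rms 0.47
```

The press held: pad top is now about 22 mm above the rim, about 10 mm lower than at the start, and level within fit noise (about 1°; the known-level closed mould reads 0.6°). Now the tamper goes back.

carry_out([
  {"linear":[0.015,0,0.037],"yaw":0},
  {"linear":[0.034,0,0.082],"yaw":0},
  {"linear":[0.053,0,0.127],"yaw":0},
  {"linear":[0.067,0,0.163],"yaw":0},
  {"linear":[0.0745,0,0.1835],"yaw":0},
])

```text
t: 22.45
tool_pos: [0.5007, 0.0025, 0.2629]
orientation: [-0.233, 2.098, -2.102]
force: [0.1, -0.2, -3.8]
opening: 0.0312
```

carry_out([
  {"linear":[0,0,0],"yaw":0},
  {"linear":[0,0,0],"yaw":0},
  {"linear":[0,0,0],"yaw":0},
])

```text
t: 22.82
tool_pos: [0.5007, 0.0034, 0.2626]
orientation: [-0.234, 2.098, -2.101]
force: [0.0, 0.0, -5.1]
opening: 0.0318
```

```bash
python3 -c "
from h import *
to([.502,.0047,.105])
for n in ['scene','side','wrist']: cv2.imwrite('pics/%s8.png'%n,robot.read_camera(n))
s=cv2.imread('pics/scene8.png');d=cv2.imread('pics/side8.png')
cv2.imwrite('pics/c8.png',np.hstack([cv2.resize(i,None,fx=5,fy=5,interpolation=2) for i in (s[145:235,280:360],d[155:245,285:365])]))
"
```

```text
t 22.82 pos [0.5007 0.0034 0.2626] F [ 0.04  0.01 -5.14] T [ 0.05  0.01 -0.04] op 0.0318 q [-0.1  -0.16  1.71 -0.    1.59  1.25]
axes x [-0.9744 -0.2247 -0.0041] y [ 0.0045 -0.001  -1.    ] z [ 0.2247 -0.9744  0.002 ]
lin [-0.0009  0.1576 -0.0012]
```

View pics/c8.png

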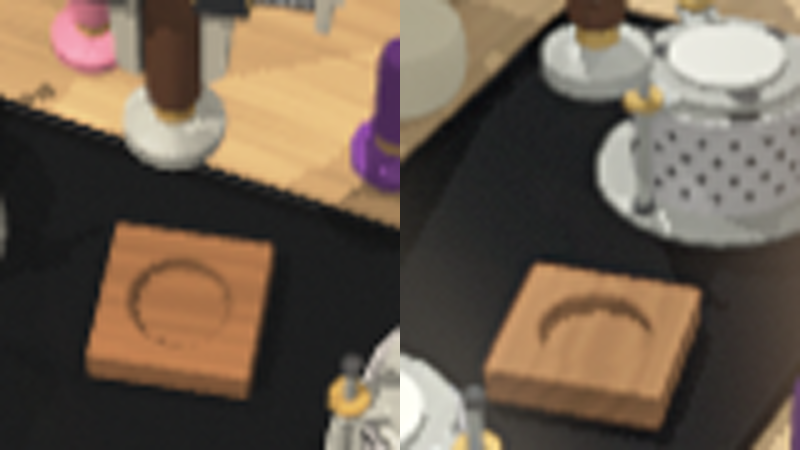

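View pics/wrist8.png

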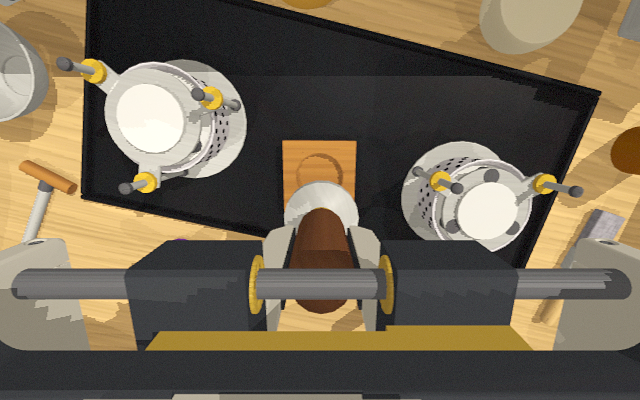

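```bash
python3 -c "
from h import *
S=robot.camera_params('scene');D=robot.camera_params('side');W=robot.camera_params('wrist')
print(atz(S,(280+180/5-.4,145+303/5-.4),.021),atz(D,(285+197/5-.4,155+332/5-.4),.022))
q=np.mean([atz(S,(280+a/5-.4,145+b/5-.4),.022) for a,b in [(118,222),(274,241),(250,381),(90,364)]],0);print(q)
q=np.mean([atz(D,(285+(a-400)/5-.4,155+b/5-.4),.022) for a,b in [(535,262),(702,290),(664,408),(486,365)]],0);print(q)
for y in (0.003,.004,.005):
  print(proj(W,[.5018,y,.022]))
i=cv2.imread('pics/wrist8.png');crop(i,270,130,100,90,6,'pics/w8c.png')
"
```

```text
[0.50015853 0.00333265 0.021     ] [0.50130288 0.00640725 0.022     ]
[0.49834476 0.00462472 0.022     ]
[0.50270369 0.00437912 0.022     ]
[[320.52807483 176.9223262 ]]
[[319.8364024  176.76475425]]
[[319.14453702 176.60713834]]
```

View pics/w8c.png

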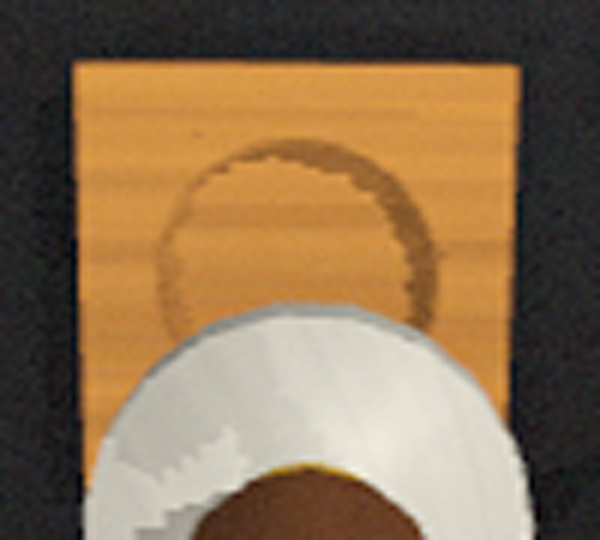

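```bash
python3 -c "
from h import *
W=robot.camera_params('wrist')
u=np.array([.9744,.2247,0])
a=atz(W,(319.4,152.6),.022);print(a-.034*u)
b=atz(W,(319.2,140.2),.022);print(b-.05*u)
"
```

```text
[0.50138083 0.00448907 0.022     ]
[0.50207913 0.00490807 0.022     ]
```

carry_out([
  {"linear":[-0.001,0.04,-0.001],"yaw":0},
  {"linear":[-0.001,0.085,-0.001],"yaw":0},
  {"linear":[-0.001,0.125,-0.001],"yaw":0},
  {"linear":[-0.001,0.15,-0.001],"yaw":0},
  {"linear":[-0.001,0.15,-0.001],"yaw":0},
])

```text
t: 23.6
tool_pos: [0.5003, 0.0048, 0.1104]
orientation: [-0.24, 2.1, -2.102]
force: [-0.4, -0.1, -3.0]
opening: 0.0313
```

```bash
python3 -c "
from h import *
to([.5015,.0047,.1])"
```

```text
t 23.6 pos [0.5003 0.0048 0.1104] F [-0.35 -0.05 -3.04] T [-0.02  0.03 -0.03] op 0.0313 q [-0.09 -0.05  1.89 -0.    1.3   1.25]
axes x [-9.743e-01 -2.254e-01  3.000e-04] y [-2.e-04 -8.e-04 -1.e+00] z [ 2.254e-01 -9.743e-01  7.000e-04]
lin [-0.0012  0.0104  0.0004]
```

carry_out([
  {"linear":[-0.0007,0.003,0.0003],"yaw":0},
  {"linear":[-0.0014,0.006,0.0004],"yaw":0},
  {"linear":[-0.0014,0.009,0.0004],"yaw":0},
  {"linear":[-0.0014,0.011,0.0004],"yaw":0},
  {"linear":[-0.0014,0.011,0.0004],"yaw":0},
])

```text
t: 24.22
tool_pos: [0.5017, 0.0047, 0.0994]
orientation: [-0.24, 2.1, -2.102]
force: [0.4, 0.3, -5.0]
opening: 0.0313
```

```bash
python3 -c "
from h import *
to([.5017,.0047,.081])
for n in ['scene','side','wrist']: cv2.imwrite('pics/%s9.png'%n,robot.read_camera(n))
s=cv2.imread('pics/scene9.png');d=cv2.imread('pics/side9.png')
cv2.imwrite('pics/c9.png',np.hstack([cv2.resize(i,None,fx=6,fy=6,interpolation=2) for i in (s[170:235,285:350],d[180:245,290:355])]))
"
```

```text
t 24.23 pos [0.5017 0.0047 0.0994] F [ 0.38  0.29 -4.98] T [0.02 0.05 0.04] op 0.0313 q [-0.09 -0.04  1.9  -0.    1.28  1.25]
axes x [-9.743e-01 -2.254e-01  4.000e-04] y [-3.e-04 -7.e-04 -1.e+00] z [ 2.254e-01 -9.743e-01  6.000e-04]
lin [-0.      0.0184  0.    ]
```

View pics/c9.png

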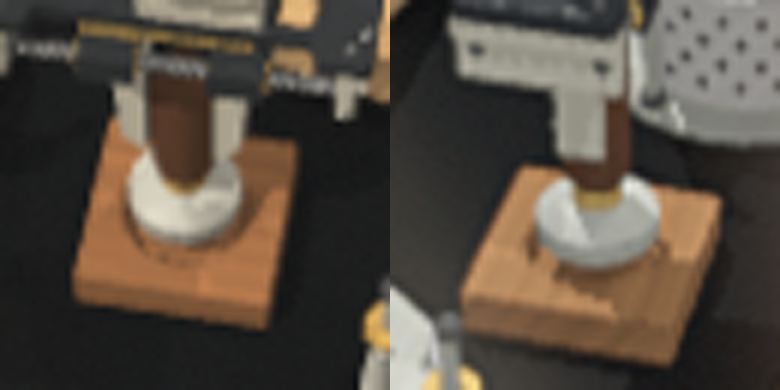

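carry_out([
  {"linear":[0,0.002,0],"yaw":0},
  {"linear":[0,0.004,0],"yaw":0},
  {"linear":[0,0.006,0],"yaw":0},
  {"linear":[0,0.008,0],"yaw":0},
  {"linear":[0,0.01,0],"yaw":0},
])

```text
t: 25.0
tool_pos: [0.5018, 0.0047, 0.0894]
orientation: [-0.24, 2.1, -2.102]
force: [0.2, 0.2, -4.1]
opening: 0.0315
```

carry_out([
  {"linear":[0,0.0015,0],"yaw":0},
  {"linear":[0,0.003,0],"yaw":0},
  {"linear":[0,0.0045,0],"yaw":0},
])

```text
t: 25.38
tool_pos: [0.5018, 0.0047, 0.0848]
orientation: [-0.24, 2.1, -2.102]
force: [-0.0, -0.2, -3.6]
opening: 0.0316
```

carry_out([
  {"linear":[0,0.001,0],"yaw":0},
  {"linear":[0,0.002,0],"yaw":0},
  {"linear":[0,0.0025,0],"yaw":0},
])

```text
t: 25.75
tool_pos: [0.5018, 0.0047, 0.0823]
orientation: [-0.24, 2.1, -2.102]
force: [0.7, 0.2, -4.6]
opening: 0.0313
```

It is in the recess (foot about 13 mm up, against a recess rim at 22 mm) with no side force. Now the last millimetre or so to the floor.

carry_out([
  {"linear":[0,0.0005,0],"yaw":0},
  {"linear":[0,0.001,0],"yaw":0},
])

```text
t: 26.0
tool_pos: [0.5018, 0.0047, 0.0812]
orientation: [-0.24, 2.1, -2.102]
force: [0.6, -0.5, -3.8]
opening: 0.0316
```

carry_out([
  {"linear":[0,0.0004,0],"yaw":0},
  {"linear":[0,0.0007,0],"yaw":0},
])

```text
t: 26.25
tool_pos: [0.5019, 0.0047, 0.0811]
orientation: [-0.24, 2.1, -2.102]
force: [-3.8, 0.1, 4.8]
opening: 0.0312
```

carry_out([
  {"linear":[0,-0.0003,0],"yaw":0},
  {"linear":[0,-0.0003,0],"yaw":0},
  {"linear":[0,-0.0003,0],"yaw":0},
  {"linear":[0,-0.0003,0],"yaw":0},
  {"linear":[0,-0.0003,0],"yaw":0},
], gripper=0.8)

```text
t: 26.88
tool_pos: [0.5019, 0.0047, 0.0814]
orientation: [-0.24, 2.1, -2.102]
force: [-0.6, -0.2, 0.3]
opening: 0.0731
```

carry_out([
  {"linear":[0,0,0],"yaw":0},
  {"linear":[0,0,0],"yaw":0},
  {"linear":[0,0,0],"yaw":0},
  {"linear":[0,0,0],"yaw":0},
  {"linear":[0,0,0],"yaw":0},
])

```text
t: 27.5
tool_pos: [0.5019, 0.0047, 0.0814]
orientation: [-0.24, 2.1, -2.102]
force: [-0.9, 0.2, -0.9]
opening: 0.0745
```

```bash
python3 -c "
from h import *
to([.5015,.0047,.25])"
```

```text
t 27.5 pos [0.5019 0.0047 0.0814] F [-0.92  0.18 -0.92] T [ 0.03 -0.06 -0.01] op 0.0745 q [-0.09 -0.01  1.91 -0.    1.24  1.25]
axes x [-0.9743 -0.2254  0.    ] y [ 2.e-04 -8.e-04 -1.e+00] z [ 2.254e-01 -9.743e-01  8.000e-04]
lin [ 0.0004 -0.1686  0.    ]
```

carry_out([
  {"linear":[0,-0.01,0],"yaw":0},
  {"linear":[0,-0.03,0],"yaw":0},
  {"linear":[0,-0.06,0],"yaw":0},
  {"linear":[0,-0.1,0],"yaw":0},
  {"linear":[0,-0.14,0],"yaw":0},
])

```text
t: 28.12
tool_pos: [0.5018, 0.0048, 0.2233]
orientation: [-0.239, 2.1, -2.102]
force: [0.2, 0.0, 1.1]
opening: 0.0746
```

carry_out([
  {"linear":[0.02,-0.03,0.03],"yaw":0},
  {"linear":[0.03,-0.05,0.07],"yaw":0},
  {"linear":[0.045,-0.05,0.11],"yaw":0},
  {"linear":[0.06,-0.05,0.15],"yaw":0},
  {"linear":[0.06,-0.05,0.15],"yaw":0},
])

```text
t: 28.75
tool_pos: [0.4766, -0.1572, 0.2742]
orientation: [-0.235, 2.101, -2.105]
force: [-0.3, 0.9, -0.5]
opening: 0.0743
```

```bash
python3 -c "
from pad import *
to([.5015,.0047,.25])
for n in ['scene','side']: cv2.imwrite('pics/%sA.png'%n,robot.read_camera(n))
s=cv2.imread('pics/sceneA.png');d=cv2.imread('pics/sideA.png')
cv2.imwrite('pics/cA.png',np.hstack([cv2.resize(i,None,fx=4,fy=4,interpolation=2) for i in (s[130:270,315:415],d[150:290,240:340])]))
B=((345,195,60,60),(245,215,60,50))
fit('pics/sceneA.png','pics/sideA.png',*B,(.534,.2,.097))
"
```

```text
t 28.75 pos [ 0.4766 -0.1572  0.2742] F [-0.29  0.92 -0.51] T [-0.    0.02  0.01] op 0.0743 q [-0.42 -0.15  1.68 -0.    1.61  0.93]
axes x [-9.751e-01 -2.218e-01 -6.000e-04] y [ 0.001  -0.0017 -1.    ] z [ 0.2218 -0.9751  0.0019]
lin [-0.0602  0.0239 -0.1524]
[[373.8, 220.9, 20.1, 23.8], [274.7, 236.4, 18.1, 28.7]]
c [0.5342 0.1996 0.1004] tilt deg [-1.11 -1.21] r 0.0342 rms 0.61
```

View pics/sceneA.png

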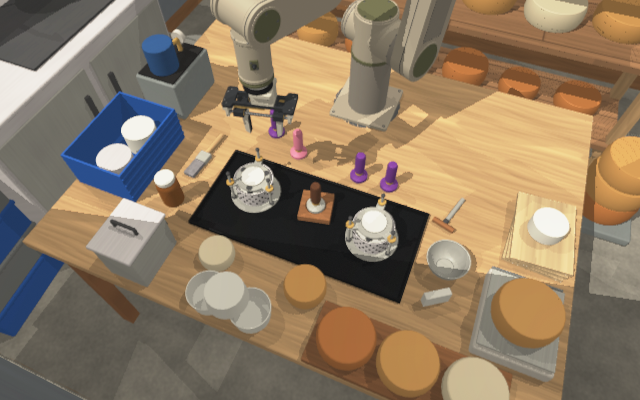

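View pics/cA.png

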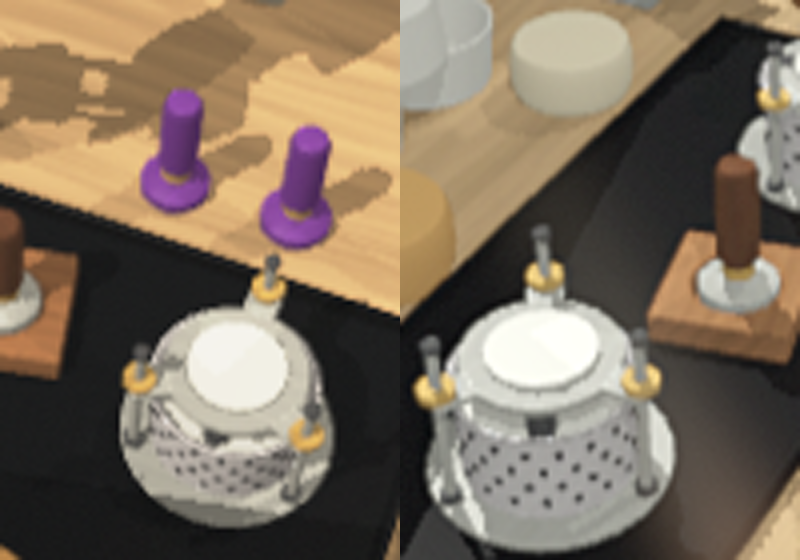

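Tamper is upright in the stand. I'll check the lean more precisely by triangulating the gold washers, with mould A as the level reference.

```bash
cat > gold.py <<'E'
from h import *
S=robot.camera_params('scene');D=robot.camera_params('side')
def cent(fn,g,r=7):
    i=cv2.imread(fn);x,y=int(g[0])-r,int(g[1])-r
    c=cv2.resize(i[y:y+2*r,x:x+2*r],None,fx=8,fy=8,interpolation=2).astype(float)
    h=cv2.cvtColor(c.astype(np.uint8),cv2.COLOR_BGR2HSV)
    m=((h[...,0]>12)&(h[...,0]<32)&(h[...,1]>110)&(h[...,2]>90)).astype(np.uint8)
    n,l,st,ce=cv2.connectedComponentsWithStats(m);k=1+st[1:,4].argmax()
    x0,y0,w,hh=st[k,:4]
    bb=np.array([x0+w/2,y0+hh/2])   # bbox centre, robust to the rod hiding part
    return bb/8-.44+[x,y]
def run(tag,fs,fd,gs,gd):
    P=[]
    for a,b in zip(gs,gd):
        X,r=tri([(S,cent(fs,a)),(D,cent(fd,b))]);P.append(X);print(tag,X.round(4),np.round(r,1).tolist())
    P=np.array(P);n=np.cross(P[1]-P[0],P[2]-P[0]);n/=np.linalg.norm(n)*np.sign(n[2]);print(tag,'normal deg',np.degrees(n[:2]).round(2),'mean z',P[:,2].mean().round(4))
sB=[(382.5,202),(350,225),(392,238)];dB=[(300,247),(276,219),(249,247)]
sA=[(259,159),(230,182),(269,188)];dA=[(373,170),(344,154),(334,174)]
if __name__=='__main__':
    run('B0','pics/scene0.png','pics/side0.png',[(382,199),(350,223),(392,236)],[(300,241),(276,217),(249,243)])
    run('B1','pics/sceneA.png','pics/sideA.png',sB,dB)
    run('A0','pics/scene0.png','pics/side0.png',sA,dA)
E
python3 gold.py
```

```text
B0 [0.4611 0.1977 0.1162] [[0.7, 1.2], [1.4, -1.0]]
B0 [0.5713 0.1381 0.1065] [[0.4, 0.6], [0.6, -0.5]]
B0 [0.5706 0.2623 0.1116] [[0.5, 0.7], [0.8, -0.5]]
B0 normal deg [ 3.79 -2.34] mean z 0.1114
B1 [0.4611 0.1987 0.1034] [[0.6, 1.0], [1.1, -0.9]]
B1 [0.571  0.1387 0.1012] [[0.4, 0.7], [0.7, -0.5]]
B1 [0.5701 0.2629 0.0994] [[0.5, 0.7], [0.8, -0.6]]
B1 normal deg [1.58 0.81] mean z 0.1013
A0 [ 0.4496 -0.209   0.096 ] [[0.8, 2.0], [1.6, -1.6]]
A0 [ 0.5662 -0.2515  0.0993] [[-0.1, -0.3], [-0.2, 0.2]]
A0 [ 0.5411 -0.1299  0.0915] [[0.3, 0.7], [0.6, -0.5]]
A0 normal deg [-0.3   3.59] mean z 0.0956
```

The fixed views are too coarse: level mould A reads 3.6° off with this method. There is plenty of time, so I'll look at the plate closely with the wrist camera from two or three poses.

carry_out([
  {"linear":[-0.01,0,-0.05],"yaw":0},
  {"linear":[-0.03,0,-0.1],"yaw":0},
  {"linear":[-0.05,0,-0.15],"yaw":0},
  {"linear":[-0.07,0,-0.2],"yaw":0},
  {"linear":[-0.09,0,-0.25],"yaw":0},
])

```text
t: 29.48
tool_pos: [0.5083, 0.1122, 0.2744]
orientation: [-0.238, 2.099, -2.1]
force: [2.4, -0.8, 0.1]
opening: 0.074
```

carry_out([
  {"linear":[-0.02,0,-0.04],"yaw":0},
  {"linear":[-0.04,0,-0.06],"yaw":0},
  {"linear":[-0.04,0,-0.06],"yaw":0},
  {"linear":[-0.04,0,-0.06],"yaw":0},
])

```text
t: 29.98
tool_pos: [0.5331, 0.18, 0.2744]
orientation: [-0.24, 2.099, -2.1]
force: [0.6, -0.6, 0.2]
opening: 0.0742
```

```bash
python3 -c "
from h import *
import pickle
to([.534,.2,.24])
p=robot.camera_params('wrist');i=robot.read_camera('wrist');cv2.imwrite('pics/wB1.png',i);pickle.dump(p,open('wB1.pkl','wb'))
print(-np.array(p['R']).T@p['t'])
"
```

```text
t 29.98 pos [0.5331 0.18   0.2744] F [ 0.56 -0.57  0.23] T [0.03 0.02 0.02] op 0.0742 q [ 0.24  0.01  1.52 -0.    1.6   1.58]
axes x [-0.9739 -0.2271 -0.0012] y [ 1.4e-03 -5.0e-04 -1.0e+00] z [ 2.271e-01 -9.739e-01  8.000e-04]
lin [-0.0054  0.0344 -0.0193]
[0.59811682 0.19492927 0.43136842]
```

View pics/wB1.png

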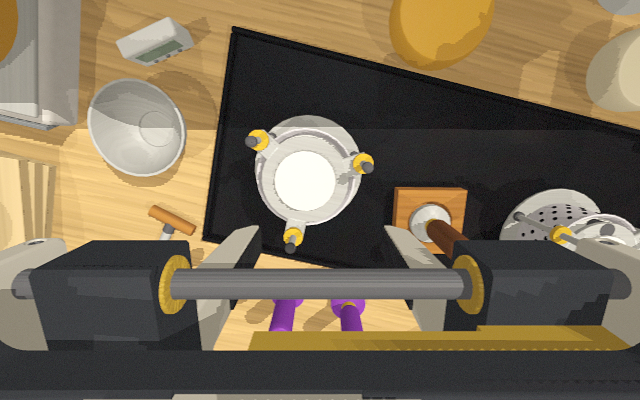

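carry_out([
  {"linear":[0.02,0.01,0.035],"yaw":0},
  {"linear":[0.04,0.03,0.07],"yaw":0},
  {"linear":[0.05,0.044,0.091],"yaw":0},
  {"linear":[0.05,0.044,0.091],"yaw":0},
  {"linear":[0.05,0.044,0.091],"yaw":0},
])

```text
t: 30.65
tool_pos: [0.5054, 0.0796, 0.2314]
orientation: [-0.237, 2.1, -2.1]
force: [0.4, 0.8, 0.4]
opening: 0.0742
```

```bash
python3 -c "
from h import *
import pickle
to([.505,.3,.23])
p=robot.camera_params('wrist');i=robot.read_camera('wrist');cv2.imwrite('pics/wB2.png',i);pickle.dump(p,open('wB2.pkl','wb'))
"
```

```text
t 30.65 pos [0.5054 0.0796 0.2314] F [0.42 0.76 0.4 ] T [-0.01 -0.01 -0.03] op 0.0742 q [ 0.06 -0.12  1.73 -0.    1.53  1.4 ]
axes x [-0.9743 -0.2252 -0.0028] y [ 0.0028  0.     -1.    ] z [ 2.252e-01 -9.743e-01  6.000e-04]
lin [-0.0492  0.0014 -0.2149]
```

View pics/wB2.png

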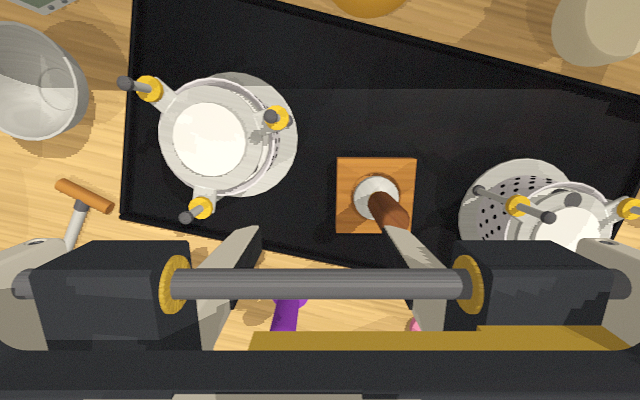

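Clear oblique view: the pad is at (209,139), washers at (150,88), (277,119) and (201,208). Next, the opposite side.

carry_out([
  {"linear":[-0.01,0,-0.05],"yaw":0},
  {"linear":[-0.02,0,-0.1],"yaw":0},
  {"linear":[-0.035,0,-0.15],"yaw":0},
  {"linear":[-0.049,0,-0.2],"yaw":0},
  {"linear":[-0.049,0,-0.215],"yaw":0},
])

```text
t: 31.32
tool_pos: [0.5043, 0.3042, 0.2319]
orientation: [-0.24, 2.097, -2.096]
force: [-0.3, -0.6, -0.5]
opening: 0.0742
```

carry_out([
  {"linear":[0,0,0],"yaw":0},
  {"linear":[0,0,0],"yaw":0},
  {"linear":[0,0,0],"yaw":0},
])

```text
t: 31.7
tool_pos: [0.5046, 0.303, 0.2321]
orientation: [-0.239, 2.098, -2.097]
force: [-0.3, -0.5, 0.3]
opening: 0.0746
```

```bash
python3 -c "
from h import *
import pickle
to([.505,.3,.23])
p=robot.camera_params('wrist');i=robot.read_camera('wrist');cv2.imwrite('pics/wB3.png',i);pickle.dump(p,open('wB3.pkl','wb'))
"
```

```text
t 31.7 pos [0.5046 0.303  0.2321] F [-0.3  -0.48  0.34] T [ 0.05 -0.02  0.  ] op 0.0746 q [ 0.45  0.09  1.52 -0.    1.53  1.79]
axes x [-0.9736 -0.2284 -0.004 ] y [ 3.9e-03  8.0e-04 -1.0e+00] z [ 2.284e-01 -9.736e-01  1.000e-04]
lin [0.0003 0.0021 0.003 ]
```

View pics/wB3.png

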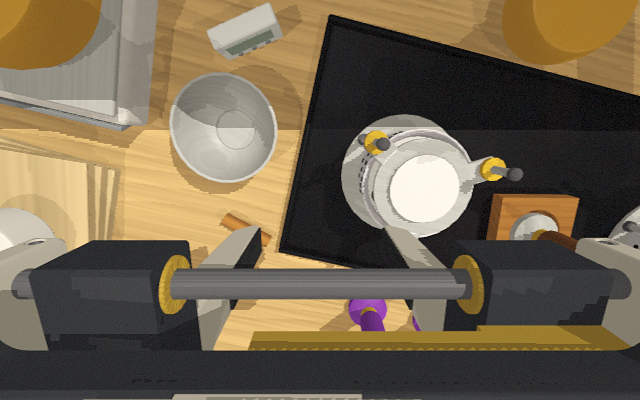

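```bash
cat > pad2.py <<'E'
from h import *
import pickle,pad
th=np.linspace(0,2*np.pi,400)
V={'wB1':(265,145,80,72),'wB2':(162,95,95,90),'wB3':(380,148,85,80)}
def solve(names,thr,xtra=[]):
    data=[]
    for n in names:
        x0,y0,w,h=V[n];g=cv2.imread(f'pics/{n}.png')[y0:y0+h,x0:x0+w].min(2)
        g=cv2.resize(g,None,fx=8,fy=8,interpolation=2);m=(g>thr).astype(np.uint8);m=cv2.morphologyEx(m,cv2.MORPH_OPEN,np.ones((41,41)))
        c=max(cv2.findContours(m,0,1)[0],key=cv2.contourArea);c=cv2.convexHull(c)[:,0]
        # resample hull
        m2=np.zeros_like(m);cv2.fillPoly(m2,[c],1);c=max(cv2.findContours(m2,0,1)[0],key=cv2.contourArea)[:,0][::6]
        data.append((pickle.load(open(n+'.pkl','rb')),c/8-.44+[x0,y0]))
    def ring(v):
        R=Ro.from_rotvec([v[3],v[4],0]).as_matrix();return v[:3]+v[5]*np.c_[np.cos(th),np.sin(th),0*th]@R.T
    def res(v):
        r=[]
        for p,c in data:
            q=proj(p,ring(v));d=np.linalg.norm(c[:,None]-q[None],axis=2);k=d.argmin(1);ctr=q.mean(0)
            r.append(d[np.arange(len(c)),k]*np.sign(np.linalg.norm(c-ctr,axis=1)-np.linalg.norm(q[k]-ctr,axis=1)))
        return np.concatenate(r)
    o=least_squares(res,[.534,.2,.098,0,0,.035],x_scale=[.01,.01,.01,.05,.05,.01],diff_step=1e-3,loss='soft_l1',f_scale=.3)
    print(names,thr,'c',o.x[:3].round(4),'tilt',np.degrees(o.x[3:5]).round(2),'r',o.x[5].round(4),'rms',np.sqrt((res(o.x)**2).mean()).round(2))
for t in (225,238,):
    solve(['wB1','wB2','wB3'],t);solve(['wB2','wB3'],t);solve(['wB1','wB2'],t)
E
python3 pad2.py
python3 - <<'E'
import sys;sys.path.insert(0,'.')
import os;os.chdir('.')
from h import *
import pickle
from gold import cent
P={n:pickle.load(open(n+'.pkl','rb')) for n in('wB1','wB2','wB3')}
obs=[[('wB1',(258,140)),('wB2',(149,88)),],[('wB1',(363,163)),('wB2',(277,119)),('wB3',(493,169))],[('wB1',(293,237)),('wB2',(201,208))],]
obs[0].append(('wB3',(376,142)))
W=[]
for o in obs:
    X,r=tri([(P[n],cent(f'pics/{n}.png',g,14)) for n,g in o]);print(X.round(4),np.round(r,1).tolist());W.append(X)
W=np.array(W);n=np.cross(W[1]-W[0],W[2]-W[0]);n*=np.sign(n[2])/np.linalg.norm(n);print('normal deg',np.degrees(n[:2]).round(2))
E
```

```text
['wB1', 'wB2', 'wB3'] 225 c [0.5348 0.1998 0.1002] tilt [0.26 0.49] r 0.0353 rms 0.73
['wB2', 'wB3'] 225 c [0.5348 0.1999 0.1002] tilt [0.24 0.34] r 0.0353 rms 0.83
['wB1', 'wB2'] 225 c [0.5349 0.1999 0.1   ] tilt [-0.56  0.68] r 0.0354 rms 0.26
[0.5697 0.2618 0.0994] [[-0.2, -0.1], [0.1, 0.4], [0.2, -0.2]]
[0.571  0.1383 0.0992] [[-0.2, -0.1], [0.1, 0.2], [0.2, -0.1]]
[0.4641 0.199  0.1009] [[-0.1, 0.2], [0.1, -0.2]]
normal deg [ 0.91 -0.08]Traceback (most recent call last):
  File "pad2.py", line 25, in <module>
    solve(['wB1','wB2','wB3'],t);solve(['wB2','wB3'],t);solve(['wB1','wB2'],t)
    ~~~~~^^^^^^^^^^^^^^^^^^^^^^^
  File "pad2.py", line 10, in solve
    c=max(cv2.findContours(m,0,1)[0],key=cv2.contourArea);c=cv2.convexHull(c)[:,0]
ValueError: max() iterable argument is empty
```

Close-range views agree: pad lean is within about 0.7° and the pad top sits at about z 0.098–0.100. The robot is clear of everything, so I'm handing in.

```bash
python3 -c "
from plant import robot
print(robot.close_job())"
```

```text
the job is handed in; nothing more can be done
None
```

I closed the proud mould with the tamper, put the tamper back upright in its stand and handed the job in at about 32 s. No verdict was reported.

- **Pressing:** I pressed the plate slowly down until it stopped hard, about 12 mm below first contact. I then leaned on it with about 21 N for more than a second. The tool had crept to a 1.2° tilt during that hold, so I lifted off, straightened it and pressed again with about 19 N for another 1.3 s. The highest force read was about 22 N.
- **Putting the tamper back:** It went into the recess with no side force, touched the floor at about 9 N and stood upright after release.
- **Plate height and level:** The plate stayed down, with the pad top about 22–24 mm above the rim. Close wrist-camera views put its lean at under 1° (0.3–0.9°).
- **Checks that disagreed:** The rougher scene and side views gave leans of up to about 1.8°. That method also read the known-level closed mould as 3.6° off, so I relied on the close views.
- **Everything else:** In the final pictures the closed mould, the look-alike tampers and the other items looked unmoved.

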